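# Gauge the neck blocks and clear the board

### The job

First sweep all the offcuts off the board into the scrap tray, using the scraper and not your fingers, and stand the scraper back on the bench. Then pull the depth gauge up out of its clip and bottom its rod in the mortise of each block, in turn from the left (largest y) to the right; stand every block whose mortise is at least 30 mm deep upright on the cleared board, and leave the shallower ones standing on the bench. Press the gauge back into its clip until it snaps fully home, and leave the glue bottle, tin and sanding block alone.

Things in the scene. Friction and masses are not known exactly. Their poses are not given: they have to be found in the camera images.
- board: A flat plywood assembly board fixed to the bench, 200 mm (x) by 250 mm (y) and 30 mm thick. Origin: centre of its underside, on the bench; z up, x roughly away from the robot. The offcuts lie on it, all within 90 mm of the centre in x and within 80 mm in y; its top is later the place for the good blocks, and has no rim.
- scrap_tray: A low dark steel tray, fixed, standing right against the board's right-hand (-y) edge with its long side: 240 mm (x) by 130 mm (y), 26 mm high (4 mm lower than the board's top), walls and floor 4 mm thick, open on top. Origin: centre of its underside, 193 mm to -y from the board's origin in the board's frame; axes parallel to the board's.
- scraper: A loose wooden bench scraper standing upright: a head 120 mm (x) by 36 mm (y) by 34 mm high with a dark rubber strip round its foot, and on top along x a ridge to hold it by, 80 mm (x) by 20 mm (y), from 34 to 70 mm above the foot. 180 g. Origin: centre of its underside; z up.
- gauge: A loose depth gauge, held upright in the clip stand at the start: a steel rod 8 mm thick from the tip (z = 0) up to 59 mm; a brass ball 20 mm across centred at z = 68 mm, above it a 12 mm neck; a round brass flange 42 mm across from z = 82 to 87 mm; and a flat dark wooden handle 32 mm (x) by 18 mm (y) from z = 87 to 145 mm. 120 g. Origin: centre of the rod's flat tip; z points up along the rod to the handle.
- gauge_tip (a point): The lower end of the gauge's rod (same point as the gauge's origin).
- clip: The gauge's clip stand, fixed, dark wood: a well 56 (x) by 60 mm (y), 92 mm high, open on top (26 mm in x, 32 mm in y), on a steel foot 90 by 100 mm. Two sprung steel rollers just under the top, on the y sides, snap over the gauge's ball: pulling it straight up or pressing it straight down past them takes about 10 to 20 N, then the resistance drops. Origin: centre of the underside.
- clip_home (a point): Point on the axis of the clip stand's well, 10 mm above the bench, where the gauge's tip is when the gauge is snapped home: the flange then rests on the stand's top. On the way down the ball meets the rollers with the tip about 17 mm higher than this, resists most just after that, is half through with the tip 9 mm higher, and is then drawn down by the rollers.
- block_1: A loose wooden neck block, the leftmost (largest y) of the row, 48 x 48 mm and 60 mm high, about 100 g, standing on the bench. In the middle of its top is a square blind mortise 14 x 14 mm; how deep it was cut is not known, anything from 22 to 42 mm. Origin: centre of its underside; z up, so that the top face is at z = 60 mm. It may be absent.
- block_2: A loose wooden neck block, the middle one of the row, 48 x 48 mm and 60 mm high, about 100 g, standing on the bench. In the middle of its top is a square blind mortise 14 x 14 mm; how deep it was cut is not known, anything from 22 to 42 mm. Origin: centre of its underside; z up, so that the top face is at z = 60 mm. It may be absent.
- block_3: A loose wooden neck block, the rightmost (smallest y) of the row, 48 x 48 mm and 60 mm high, about 100 g, standing on the bench. In the middle of its top is a square blind mortise 14 x 14 mm; how deep it was cut is not known, anything from 22 to 42 mm. Origin: centre of its underside; z up, so that the top face is at z = 60 mm. It may be absent.
- offcut_1: A small loose plain wooden offcut, 30 x 22 x 20 mm (x, y, z) as it first lies, 15 g; origin at the centre of the face that is first underneath. It starts lying on the board. It may be absent.
- offcut_2: A small loose plain wooden offcut, 26 x 24 x 18 mm (x, y, z) as it first lies, 15 g; origin at the centre of the face that is first underneath. It starts lying on the board. It may be absent.
- offcut_3: A small loose plain wooden offcut, 34 x 20 x 22 mm (x, y, z) as it first lies, 15 g; origin at the centre of the face that is first underneath. It starts lying on the board. It may be absent.
- offcut_4: A small loose plain wooden offcut, 24 x 22 x 24 mm (x, y, z) as it first lies, 15 g; origin at the centre of the face that is first underneath. It starts lying on the board. It may be absent.
- offcut_5: A small loose plain wooden offcut, 28 x 26 x 16 mm (x, y, z) as it first lies, 15 g; origin at the centre of the face that is first underneath. It starts lying on the board. It may be absent.
- glue: Bystander: white plastic glue bottle, 56 mm across, 150 mm high, near the robot on the right; origin at the centre of its underside. Not to be disturbed.
- tin: Bystander: metal tin, 68 mm across, 70 mm high, on the left; origin at the centre of its underside. Not to be disturbed.
- sanding_block: Bystander: cork sanding block 40 x 70 x 26 mm, on the robot's side of the board; origin at the centre of its underside. Not to be disturbed.

How it is judged:
On the way, in this order (a step that is already met when the one before it is completed fails the run):
1. all offcuts are in the scrap tray (x of offcut_1 in the frame of scrap_tray between -0.12 and 0.12 m and y of offcut_1 in the frame of scrap_tray between -0.065 and 0.065 m and height (world z) of each of offcut_1, offcut_2, offcut_3, offcut_4, offcut_5 below 0.045 m and x of offcut_2 in the frame of scrap_tray between -0.12 and 0.12 m and y of offcut_2 in the frame of scrap_tray between -0.065 and 0.065 m and x of offcut_3 in the frame of scrap_tray between -0.12 and 0.12 m and y of offcut_3 in the frame of scrap_tray between -0.065 and 0.065 m and x of offcut_4 in the frame of scrap_tray between -0.12 and 0.12 m and y of offcut_4 in the frame of scrap_tray between -0.065 and 0.065 m and x of offcut_5 in the frame of scrap_tray between -0.12 and 0.12 m and y of offcut_5 in the frame of scrap_tray between -0.065 and 0.065 m), for 0.2 s.
2. the gauge's rod stands on the floor of block_1's mortise (contact force between gauge_c0 and floor_1_c0 above 1 N), for 0.1 s.
3. the gauge's rod stands on the floor of block_2's mortise (contact force between gauge_c0 and floor_2_c0 above 1 N), for 0.1 s.
4. the gauge's rod stands on the floor of block_3's mortise (contact force between gauge_c0 and floor_3_c0 above 1 N), for 0.1 s.
5. the gauge is snapped home in its clip (z of gauge in the frame of clip between 0.006 and 0.0135 m and x of gauge in the frame of clip between -0.008 and 0.008 m and y of gauge in the frame of clip between -0.006 and 0.006 m and angle between gauge's own z axis and vertical below 0.08 rad), for 0.2 s.
At the end, for the whole second after the job is handed in: Offcuts in the scrap tray; gauge home in its clip (flange within 3.5 mm of the stand's top, upright); scraper upright on the bench; blocks with mortises over 32 mm upright on the board (centre over it), under 28 mm upright on the bench, in between on either; all at rest (all of step 1 and all of step 5 and angle between each of scraper, block_1, block_2, block_3's own z axis and vertical below 0.1 rad and height (world z) of scraper below 0.01 m and linear speed of each of gauge, scraper, block_1, block_2, block_3 below 0.02 m/s and ((x of block_1 in the frame of board between -0.1 and 0.1 m and y of block_1 in the frame of board between -0.125 and 0.125 m and z of block_1 in the frame of board between 0.027 and 0.035 m) or z of floor_1_c0 in the frame of block_1 above 0.0205 m) and (height (world z) of block_1 below 0.01 m or z of floor_1_c0 in the frame of block_1 below 0.0245 m) and ((x of block_1 in the frame of board between -0.1 and 0.1 m and y of block_1 in the frame of board between -0.125 and 0.125 m and z of block_1 in the frame of board between 0.027 and 0.035 m) or height (world z) of block_1 below 0.01 m) and ((x of block_2 in the frame of board between -0.1 and 0.1 m and y of block_2 in the frame of board between -0.125 and 0.125 m and z of block_2 in the frame of board between 0.027 and 0.035 m) or z of floor_2_c0 in the frame of block_2 above 0.0205 m) and (height (world z) of block_2 below 0.01 m or z of floor_2_c0 in the frame of block_2 below 0.0245 m) and ((x of block_2 in the frame of board between -0.1 and 0.1 m and y of block_2 in the frame of board between -0.125 and 0.125 m and z of block_2 in the frame of board between 0.027 and 0.035 m) or height (world z) of block_2 below 0.01 m) and ((x of block_3 in the frame of board between -0.1 and 0.1 m and y of block_3 in the frame of board between -0.125 and 0.125 m and z of block_3 in the frame of board between 0.027 and 0.035 m) or z of floor_3_c0 in the frame of block_3 above 0.0205 m) and (height (world z) of block_3 below 0.01 m or z of floor_3_c0 in the frame of block_3 below 0.0245 m) and ((x of block_3 in the frame of board between -0.1 and 0.1 m and y of block_3 in the frame of board between -0.125 and 0.125 m and z of block_3 in the frame of board between 0.027 and 0.035 m) or height (world z) of block_3 below 0.01 m)); the robot touches nothing.
It fails at once if fingers push an offcut (contact force between the fingers and offcut_1 above 0.5 N or contact force between the fingers and offcut_2 above 0.5 N or contact force between the fingers and offcut_3 above 0.5 N or contact force between the fingers and offcut_4 above 0.5 N or contact force between the fingers and offcut_5 above 0.5 N).
It fails at once if a bystander is moved over 20 mm (distance of any of glue, tin, sanding_block from where it was at the start of the episode above 0.02 m).
Of offcut_1, offcut_2, offcut_3, offcut_4, offcut_5 only 3 to 5 are there at a start; the rules pass over those that are not, and their reading is None.
Of block_1, block_2, block_3 only 2 to 3 are there at a start; the rules pass over those that are not, and their reading is None.
At some moment in a run one of block_1, block_2, block_3 may be knocked a few centimetres aside while the robot is not near it.
It also fails if it takes over 210 s, if anything falls off the work surface, if the arm or the gripper's body presses on something with over 40 N, if the wrist force passes 120 N, or if a joint passes its speed limit or range.

### The arm

A 7-joint arm with a two-finger parallel gripper is mounted at the origin on the work surface. World frame = base frame: x ahead of the robot, y to its left, z up, the work surface at z = 0. Lengths are in m, angles in rad, forces in N, time in s.
With the tool pointing down it reaches from about 0.35 to 0.9 m from the base axis. Payload 8.1 kg.
Tool frame: the origin (TCP) lies midway between the tips of the shut fingers; the grasp point (between the pads) lies arm.hold_point_z behind it (arm.hold_point_z is the distance from the TCP to the grasp point, in m); z points along the fingers, x is the direction in which the jaws open and shut, and the axes are right-handed (so a half turn about z gives the same grasp; the last joint's range is limited). The gripper opens to 92 mm and grips with 3 to 60 N. Pads are 19 mm wide; open, the fingers measure 130 mm over their backs; the gripper's body (75 mm by 190 mm) begins 47 mm behind the grasp point.
Start: joints at [-1.217, 0.434, 0.025, 1.573, -0.012, 1.134, -0.075], TCP at [0.276, 0.561, 0.227] pointing down, gripper open.
Joint ranges: [-2.62, 2.62], [-0.44, 2.09], [-1.27, 1.32], [0.08, 2.57], [-1.32, 4.46], [0.12, 2], [-2.74, 2.74]. Speed limits (rad/s): [2.22, 2.22, 3.01, 3.01, 3.14, 3.14, 3.14].

### API

Orientations are given as a rotation vector (axis times angle).
In Python, from cell import arm gives the robot as it stands.
- The arm moves only by the shell command python3 -m pendant 'ROWS' [FORCE]. ROWS is JSON, a list of rows, each an object with "dp": the shift along the tool's x, y, z in m, a list of three; "rotation": the turn, a rotation vector about the tool's x, y, z in rad, a list of three; "fingers": the closure, from -1 (fully open) to 1 (shut). In form: [{"dp": [x, y, z], "rotation": [rx, ry, rz], "fingers": fingers}, ...]. A call has 1 to 20 rows; each row is the pose to reach, as a shift and turn from the pose measured when the call began, along the tool's axes at that moment; what a row does not reach only later rows make up. A row lasts 1/8 s, in which the tool goes at most 62.5 mm and 10.7 degrees, less where a joint would pass 70% of its speed; a pose out of reach is approached as far as the arm can. A call with a gripper value outside its range is refused whole. The fingers move at their own pace and stop on an object; FORCE is the grip in N (left out, the last holds). Time passes only in rows, so rows that repeat a pose let the fingers close. It gives the time, the measured TCP pose, the force and the opening at its end, in the units of the state.
- arm.observe(): the state, without advancing time (a new reading comes with each control period).
- arm.get_image(name): name is "scene" or "top"; returns the picture (420x560x3 uint8, blue, green, red); there is no depth.
- arm.camera_params(name): a dict with "camera_matrix" (3x3 intrinsics, pixels), "k1" (the pictures are not rectified: a ray, as slopes to the right and down, at radius r is drawn at 1 + k1 r^2 times it, then the intrinsics apply), "rvec" (rotation vector, rad) and "tvec" (3), from world to camera coordinates, as OpenCV has them. Camera axes: x right, y down, z forward; pixel columns grow to the right and rows downward; lengths in m; the calibration is good to about 2 mm. A picture is of the moment at which its call begins. camera_params takes no time and is no camera call.
- arm.sign_off(): hands the job in, once; it reports no verdict.
The state is a dict: "clock": time; "joints": joint angles; "dq": joint speeds; "joint_efforts": joint torques, N m; "position": TCP position; "ee_rot": TCP orientation; "force": force on the tool from outside, world axes, zero at the start; "ft_torque": the same for the moment, N m; "width": opening from 0.0 (shut) to 1.0 (fully open).
Only numpy, scipy, OpenCV 4.12 (cv2) and the standard library are available. Lean on these libraries where they do the work, as an engineer would, in place of code of your own. Each camera call takes 0.05 s, during which the arm holds its last target.

## Working session

There is one attempt and no reset: what is moved stays moved. The work goes in short steps, Python scripts to look and compute and a shell command to move; the robot and the scene stay as the last step left them, time stands still between calls to the robot, and variables do not carry over. Pictures are saved under pics/ and viewed, and the job is handed in when it is done.

```bash
ls; mkdir -p pics; python3 - <<'E'
from cell import arm
import cv2
print(arm.observe(), arm.hold_point_z)
for n in("scene","top"):
    cv2.imwrite(f"pics/{n}0.png",arm.get_image(n)); print(arm.camera_params(n))
E
```

```text
pics
{'clock': 0.0, 'joints': array([-1.21662982,  0.43526876,  0.02497062,  1.57409018, -0.01158122,
        1.13398379, -0.07510315]), 'dq': array([ 1.18079171e-03, -1.08890837e-04, -7.06805858e-04, -1.86643665e-03,
        4.70150374e-04,  2.31335280e-05,  2.45726698e-03]), 'joint_efforts': array([-4.06619874e-04, -6.67862964e+01,  9.84743088e-01, -3.14464974e+01,
       -6.06424268e-02,  4.27501439e-02,  1.75663872e-04]), 'position': array([0.27548788, 0.56044608, 0.22591918]), 'ee_rot': array([ 2.66591781e+00,  1.66021443e+00, -1.99411326e-03]), 'force': array([-0.47743017,  0.36818291, -0.20395955]), 'ft_torque': array([-0.00851321,  0.02383768, -0.01044869]), 'width': 1.0014594865511204} 0.0188
{'camera_matrix': array([[438.92449681,   0.        , 277.29360606],
       [  0.        , 438.92449681, 211.11494573],
       [  0.        ,   0.        ,   1.        ]]), 'k1': 0.016249069563887344, 'rvec': array([ 2.29591409,  0.72005431, -0.27886275]), 'tvec': array([-0.40445163, -0.14648686,  1.45549592])}
{'camera_matrix': array([[543.80468059,   0.        , 286.0386662 ],
       [  0.        , 543.80468059, 210.0763125 ],
       [  0.        ,   0.        ,   1.        ]]), 'k1': -0.21814677188073275, 'rvec': array([ 2.152665  , -2.19480801,  0.09710256]), 'tvec': array([0.06334818, 0.47369333, 1.61465147])}
```

View pics/scene0.png

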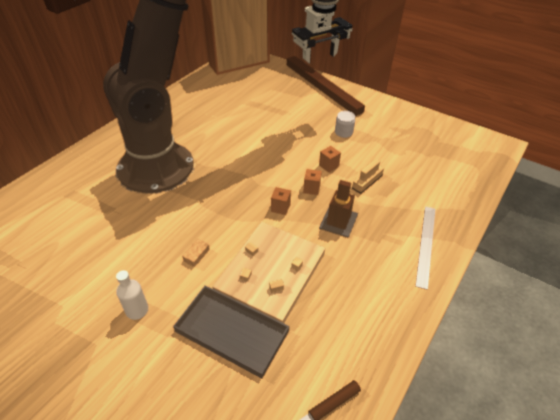

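View pics/top0.png

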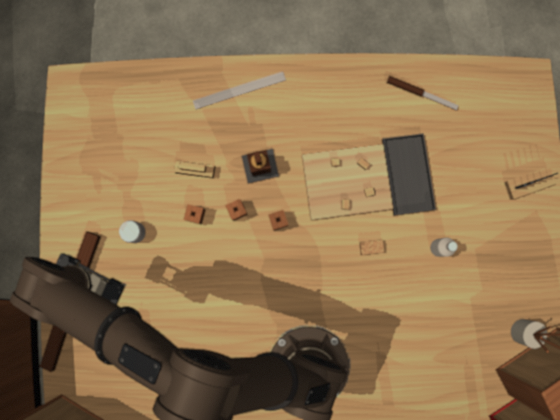

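The scene shows 4 offcuts on the board (e.g. scene px (252,249), (246,274), (276,286), (297,264)), 3 blocks, the scraper at scene (367,178) and the gauge in its clip at (340,205). I'll zoom in for exact pixels.

```bash
cat > h.py <<'E'
import numpy as np, cv2
from cell import arm
from scipy.spatial.transform import Rotation as R
def cam(n):
    c=arm.camera_params(n); K=np.array(c["camera_matrix"]); d=np.array([c["k1"],0,0,0.])
    Rm=cv2.Rodrigues(np.array(c["rvec"],float))[0]; t=np.array(c["tvec"],float)
    return K,d,Rm,t
def ray(n,px):
    K,d,Rm,t=cam(n)
    u=cv2.undistortPoints(np.array([[px]],float),K,d)[0,0]
    return -Rm.T@t, Rm.T@np.array([u[0],u[1],1.])
def plane(n,px,z):
    o,v=ray(n,px); return o+v*(z-o[2])/v[2]
def tri(p_scene,p_top):
    o1,v1=ray("scene",p_scene);o2,v2=ray("top",p_top)
    A=np.stack([v1,-v2],1);s=np.linalg.lstsq(A,o2-o1,rcond=None)[0]
    a=o1+v1*s[0];b=o2+v2*s[1];return (a+b)/2,np.linalg.norm(a-b)
def proj(n,P):
    K,d,Rm,t=cam(n); return cv2.projectPoints(np.array(P,float).reshape(-1,1,3),cv2.Rodrigues(Rm)[0],t,K,d)[0][:,0]
def crop(im,x0,y0,x1,y1,s,name):
    c=cv2.resize(im[y0:y1,x0:x1],None,fx=s,fy=s,interpolation=cv2.INTER_CUBIC); cv2.imwrite(name,c)
def shift(target,rotz_jaw=None):
    """world target TCP pos -> tool-frame dp"""
    o=arm.observe(); Rt=R.from_rotvec(o["ee_rot"]); return Rt.inv().apply(np.array(target)-o["position"])
E
python3 - <<'E'
from h import *
s=cv2.imread("pics/scene0.png");t=cv2.imread("pics/top0.png")
crop(s,260,110,400,240,5,"pics/s_a.png"); crop(s,160,220,340,380,4,"pics/s_b.png")
crop(t,160,130,300,240,5,"pics/t_a.png"); crop(t,290,120,450,260,5,"pics/t_b.png")
print(R.from_rotvec(arm.observe()["ee_rot"]).as_matrix().round(3))
E
```

```text
[[ 0.441  0.897 -0.   ]
 [ 0.897 -0.441 -0.001]
 [-0.001  0.    -1.   ]]
```

View pics/s_a.png

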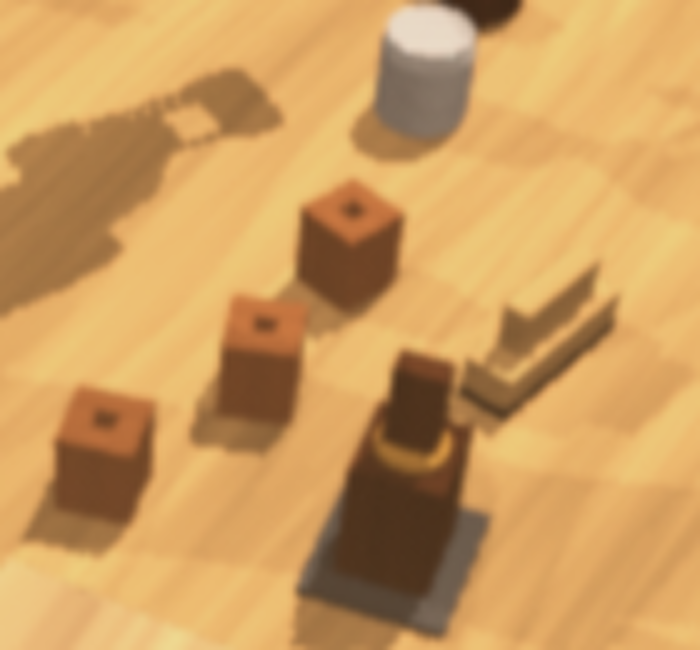

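View pics/s_b.png

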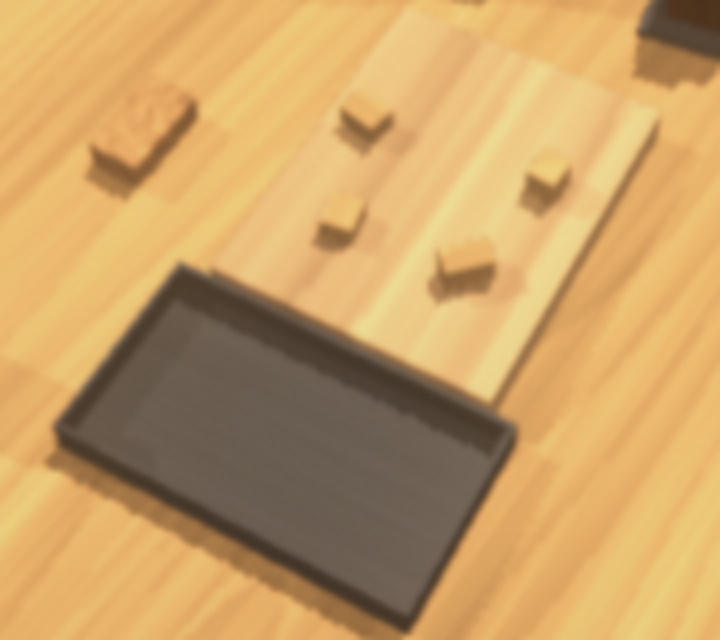

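View pics/t_a.png

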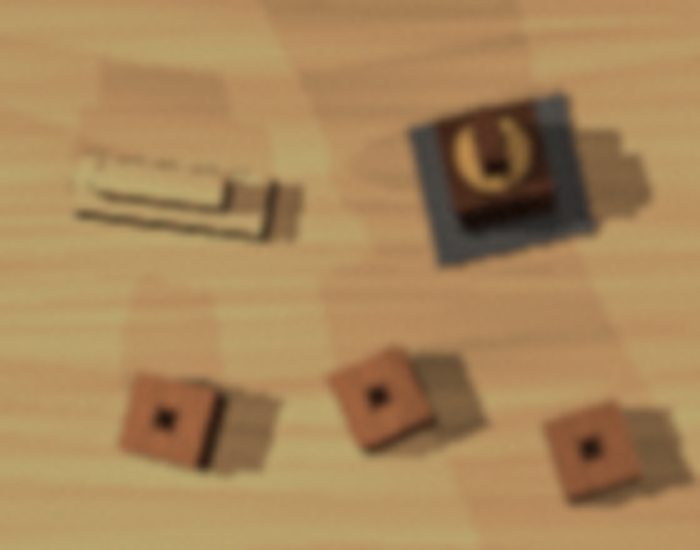

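View pics/t_b.png

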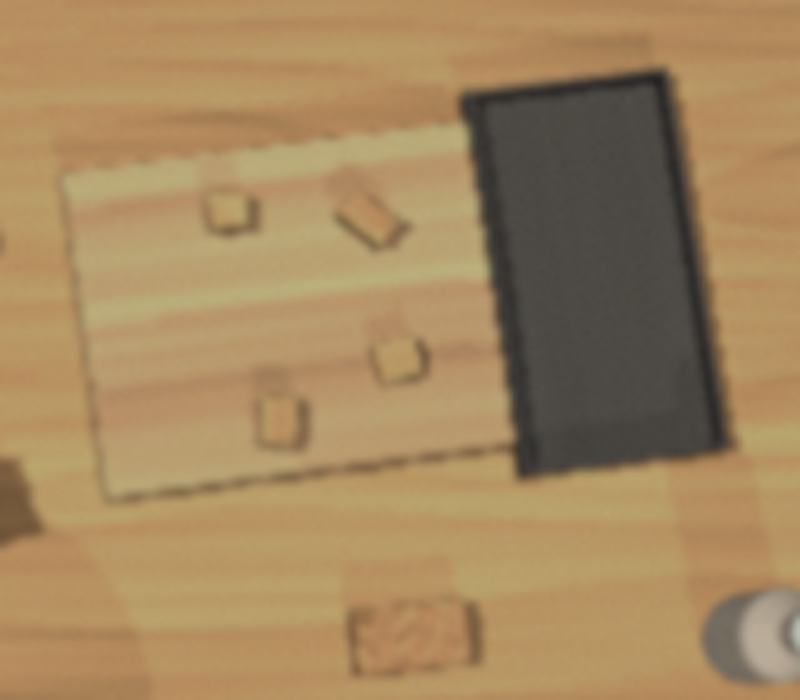

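```bash
cat >> h.py <<'E'
def ci(x,y,x0,y0,s): return (x0+(x+.5)/s-.5, y0+(y+.5)/s-.5)
sa=lambda x,y:ci(x,y,260,110,5)
sb=lambda x,y:ci(x,y,160,220,4)
ta=lambda x,y:ci(x,y,160,130,5)
tb=lambda x,y:ci(x,y,290,120,5)
E
python3 - <<'E'
from h import *
np.set_printoptions(precision=4,suppress=True)
for n,a,b in [("m1",sa(353,210),ta(165,420)),("m2",sa(264,324),ta(378,396)),("m3",sa(106,419),ta(590,448)),
 ("ridge near end hi",sa(505,308),ta(225,180)),("ridge far",sa(598,262),ta(98,160)),
 ("flange c",sa(412,447),ta(493,155)),("handle top",sa(427,357),ta(493,138)),
 ("foot A",sa(488,515),ta(568,95)),("foot B",sa(442,632),ta(595,232)),("foot C",sa(300,592),ta(440,265)),
 ("tray a",sb(182,266),tb(520,475)),("tray b",sb(515,432),tb(465,97)),("tray c",sb(407,625),tb(662,72)),("tray d",sb(60,430),tb(730,447)),
 ("bd1",sb(412,8),tb(107,500)),("bd2",sb(658,112),tb(62,175)),
 ("o1",sb(368,105),tb(278,418)),("o2",sb(345,210),tb(397,355)),("o3",sb(465,245),tb(370,218)),("o4",sb(550,163),tb(230,210))]:
    p,e=tri(a,b); print(n,p,round(e,4),"scenez0.03/0.06:",plane("scene",a,.06)[:2],plane("top",b,.06)[:2])
E
```

```text
m1 [0.4676 0.3312 0.0624] 0.0036 scenez0.03/0.06: [0.4676 0.3352] [0.4663 0.3306]
m2 [0.4788 0.2042 0.0635] 0.0027 scenez0.03/0.06: [0.478  0.2086] [0.478  0.2038]
m3 [0.4462 0.0805 0.0635] 0.0037 scenez0.03/0.06: [0.4456 0.0847] [0.4449 0.0794]
ridge near end hi [0.6025 0.2893 0.0784] 0.0078 scenez0.03/0.06: [0.5922 0.3064] [0.6092 0.2943]
ridge far [0.6224 0.3701 0.0673] 0.001 scenez0.03/0.06: [0.6201 0.379 ] [0.6234 0.3713]
flange c [0.6159 0.1333 0.0946] 0.0042 scenez0.03/0.06: [0.604  0.1673] [0.6205 0.134 ]
handle top [0.6148 0.1309 0.1637] 0.009 scenez0.03/0.06: [0.5741 0.2397] [0.6308 0.1338]
foot A [0.6637 0.097  0.0987] 0.0359 scenez0.03/0.06: [0.6653 0.1444] [0.6559 0.0888]
foot B [ 0.6242  0.0966 -0.0252] 0.0863 scenez0.03/0.06: [0.6851 0.0536] [0.573  0.0742]
foot C [ 0.5625  0.1665 -0.0913] 0.0352 scenez0.03/0.06: [0.6081 0.0344] [0.5551 0.1662]
tray a [ 0.4556 -0.2703  0.023 ] 0.0029 scenez0.03/0.06: [ 0.4764 -0.2854] [ 0.4517 -0.264 ]
tray b [ 0.6908 -0.2457  0.0214] 0.0052 scenez0.03/0.06: [ 0.7036 -0.2619] [ 0.6801 -0.2402]
tray c [ 0.706  -0.3726  0.017 ] 0.0032 scenez0.03/0.06: [ 0.7186 -0.3855] [ 0.6948 -0.3624]
tray d [ 0.4715 -0.3994  0.0253] 0.0079 scenez0.03/0.06: [ 0.4924 -0.4072] [ 0.4658 -0.3927]
bd1 [ 0.4475 -0.0171  0.0299] 0.0089 scenez0.03/0.06: [ 0.4672 -0.0357] [ 0.4418 -0.0186]
bd2 [0.6424 0.0031 0.0312] 0.0019 scenez0.03/0.06: [ 0.6529 -0.0173] [0.636  0.0035]
o1 [ 0.4902 -0.1199  0.0558] 0.0038 scenez0.03/0.06: [ 0.4938 -0.1213] [ 0.4883 -0.1207]
o2 [ 0.5269 -0.1929  0.0514] 0.0037 scenez0.03/0.06: [ 0.5324 -0.1962] [ 0.5245 -0.1928]
o3 [ 0.6082 -0.1778  0.063 ] 0.0042 scenez0.03/0.06: [ 0.6086 -0.1748] [ 0.607  -0.1796]
o4 [ 0.6153 -0.0943  0.06  ] 0.0055 scenez0.03/0.06: [ 0.6174 -0.0925] [ 0.6131 -0.096 ]
```

Both pictures agree to within a few mm: blocks 1–3 at about (0.467,0.331), (0.478,0.204) and (0.445,0.080), scraper about (0.612,0.33) with its ridge mostly along world y, board about (0.560,-0.131) with 6° yaw. I'll approach the scraper first.

```bash
python3 - <<'E'
from h import *
np.set_printoptions(precision=4,suppress=True)
a=plane("top",ta(99,175),.07);b=plane("top",ta(226,196),.07);print(a,b,(a+b)/2,np.degrees(np.arctan2(*(a-b)[:2][::-1])))
a=plane("top",ta(78,215),.0);b=plane("top",ta(265,241),.0);print("foot near edge",a,b,np.degrees(np.arctan2(*(a-b)[:2][::-1])))
a=plane("scene",sa(505,308),.07);b=plane("scene",sa(598,262),.07);print("scene",a,b,np.degrees(np.arctan2(*(b-a)[:2][::-1])))
print(shift([0.612,0.332,0.14]))
E
```

```text
[0.6124 0.3686 0.07  ] [0.5978 0.2922 0.07  ] [0.6051 0.3304 0.07  ] 79.16390895841903
foot near edge [0.6003 0.3957 0.    ] [0.5811 0.2785 0.    ] 80.71566118581411
scene [0.5962 0.2955 0.07  ] [0.6238 0.3673 0.07  ] 68.97287553066252
[-0.0565  0.4027  0.0862]
```

```bash
python3 -m pendant '[{"dp":[-0.015,0.1,0.0],"rotation":[0,0,0.3],"fingers":-1},{"dp":[-0.03,0.2,0.02],"rotation":[0,0,0.65],"fingers":-1},{"dp":[-0.045,0.3,0.05],"rotation":[0,0,1.0],"fingers":-1},{"dp":[-0.059,0.398,0.086],"rotation":[0,0,1.288],"fingers":-1},{"dp":[-0.059,0.398,0.086],"rotation":[0,0,1.288],"fingers":-1},{"dp":[-0.059,0.398,0.086],"rotation":[0,0,1.288],"fingers":-1},{"dp":[-0.059,0.398,0.086],"rotation":[0,0,1.288],"fingers":-1},{"dp":[-0.059,0.398,0.086],"rotation":[0,0,1.288],"fingers":-1},{"dp":[-0.059,0.398,0.086],"rotation":[0,0,1.288],"fingers":-1},{"dp":[-0.059,0.398,0.086],"rotation":[0,0,1.288],"fingers":-1},{"dp":[-0.059,0.398,0.086],"rotation":[0,0,1.288],"fingers":-1}]' 20
python3 - <<'E'
from h import *
o=arm.observe();print(o["joints"].round(2))
for n in("scene","top"): cv2.imwrite(f"pics/{n}1.png",arm.get_image(n))
s=cv2.imread("pics/scene1.png");t=cv2.imread("pics/top1.png")
crop(s,280,90,420,230,4,"pics/s1.png"); crop(t,130,110,290,250,4,"pics/t1.png")
p=o["position"]; print(proj("scene",p),proj("top",p),p)
E
```

```text
clock: 1.48
position: [0.6059, 0.3331, 0.1406]
ee_rot: [3.13, -0.27, -0.001]
force: [0.5, 0.1, -0.1]
width: 1.0
[-0.81  0.63  0.38  1.51 -0.25  1.05 -0.54]
[[372.77801201 147.71000549]] [[186.83033463 162.2228826 ]] [0.60588711 0.33307177 0.14058813]
```

View pics/s1.png

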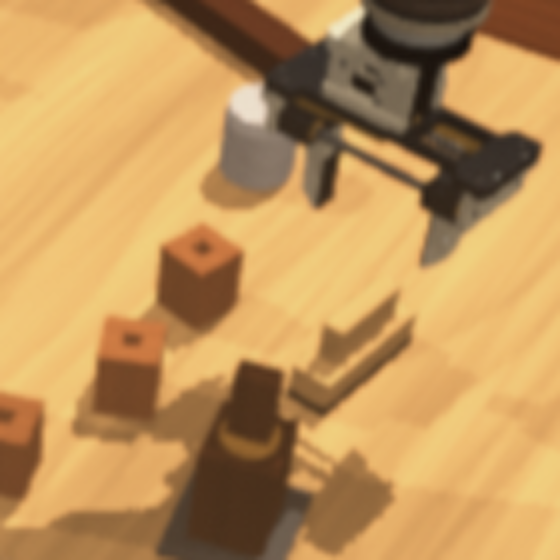

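View pics/t1.png

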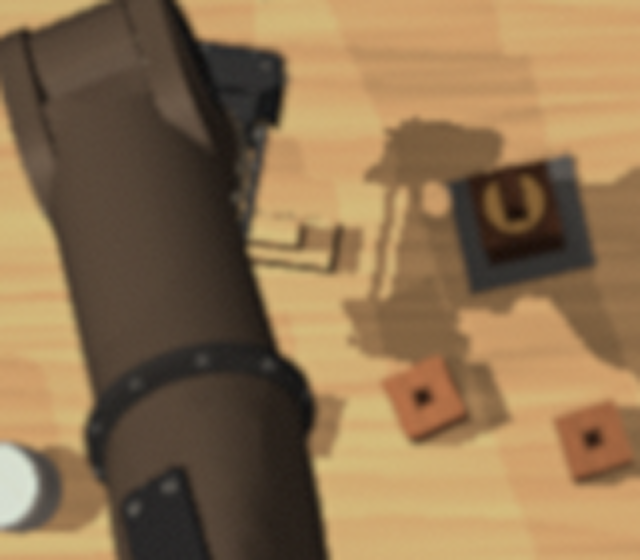

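The scene view shows the open fingers straddling the scraper (tips around scene px (360,141) and (387,156)), and the projected TCP matches to about 1 px. I'll descend and grip.

```bash
python3 -m pendant '[{"dp":[0,0,0.04],"rotation":[0,0,0],"fingers":-1},{"dp":[0,0,0.08],"rotation":[0,0,0],"fingers":-1},{"dp":[0,0,0.1],"rotation":[0,0,0],"fingers":-1},{"dp":[0,0,0.1],"rotation":[0,0,0],"fingers":-1},{"dp":[0,0,0.1],"rotation":[0,0,0],"fingers":0},{"dp":[0,0,0.1],"rotation":[0,0,0],"fingers":1},{"dp":[0,0,0.1],"rotation":[0,0,0],"fingers":1},{"dp":[0,0,0.1],"rotation":[0,0,0],"fingers":1},{"dp":[0,0,0.1],"rotation":[0,0,0],"fingers":1},{"dp":[0,0,0.1],"rotation":[0,0,0],"fingers":1},{"dp":[0,0,0.1],"rotation":[0,0,0],"fingers":1},{"dp":[0,0,0.1],"rotation":[0,0,0],"fingers":1},{"dp":[0,0,0.1],"rotation":[0,0,0],"fingers":1}]' 30
```

```text
clock: 3.2
position: [0.6062, 0.3324, 0.0404]
ee_rot: [3.129, -0.271, -0.0]
force: [-0.1, 0.3, -1.2]
width: 0.214
```

```bash
python3 -m pendant '[{"dp":[0,0,-0.03],"rotation":[0,0,0],"fingers":1},{"dp":[0,0,-0.06],"rotation":[0,0,0],"fingers":1},{"dp":[0,0,-0.08],"rotation":[0,0,0],"fingers":1},{"dp":[0,0,-0.08],"rotation":[0,0,0],"fingers":1}]' 40
python3 - <<'E'
from h import *
np.set_printoptions(precision=4,suppress=True)
o=arm.observe()
s=arm.get_image("scene"); crop(s,280,90,420,230,4,"pics/s2.png")
y=np.radians(6); c=np.array([0.560,-0.131]);X=np.array([np.cos(y),np.sin(y)]);Y=np.array([-np.sin(y),np.cos(y)])
for bx,by in[(.05,.085),(.05,-.14),(-.053,.085),(-.053,-.14)]:
    p=c+bx*X+by*Y; print(bx,by,p,shift([*p,0.0404+.08]))
print("jaw",np.degrees(np.arctan2(*R.from_rotvec(o["ee_rot"]).as_matrix()[:2,0][::-1])))
E
```

```text
clock: 3.7
position: [0.607, 0.3329, 0.1218]
ee_rot: [-3.129, 0.271, -0.003]
force: [-0.2, 0.3, -2.9]
width: 0.214
0.05 0.085 [ 0.6008 -0.0412] [0.059  0.3692 0.0001]
0.05 -0.14 [ 0.6244 -0.265 ] [0.1206 0.5856 0.0002]
-0.053 0.085 [ 0.4984 -0.052 ] [-0.0401  0.3974  0.0002]
-0.053 -0.14 [ 0.5219 -0.2758] [0.0216 0.6138 0.0003]
jaw -9.897908165595156
```

View pics/s2.png

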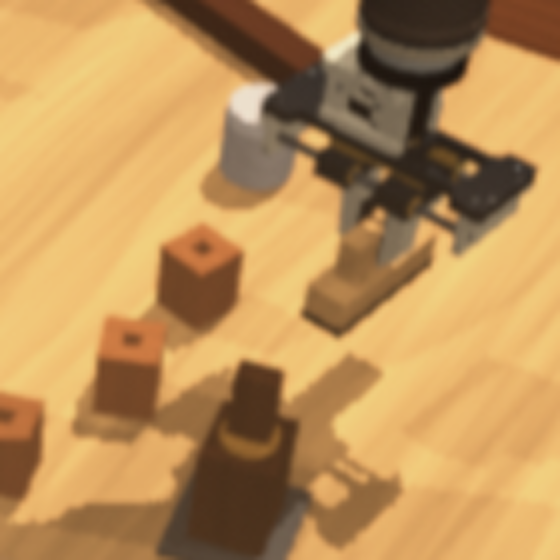

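The scraper is held upright and square. I'll raise it over the gauge and turn it to the board's direction.

```bash
python3 -m pendant '[{"dp":[0,0,-0.06],"rotation":[0,0,0],"fingers":1},{"dp":[0,0,-0.12],"rotation":[0,0,0],"fingers":1},{"dp":[0,0.03,-0.125],"rotation":[0,0,0.12],"fingers":1},{"dp":[0.01,0.08,-0.125],"rotation":[0,0,0.3],"fingers":1},{"dp":[0.02,0.13,-0.125],"rotation":[0,0,0.48],"fingers":1},{"dp":[0.03,0.18,-0.125],"rotation":[0,0,0.66],"fingers":1},{"dp":[0.04,0.23,-0.125],"rotation":[0,0,0.84],"fingers":1},{"dp":[0.05,0.28,-0.125],"rotation":[0,0,1.02],"fingers":1},{"dp":[0.055,0.33,-0.125],"rotation":[0,0,1.18],"fingers":1},{"dp":[0.059,0.369,-0.12],"rotation":[0,0,1.293],"fingers":1},{"dp":[0.059,0.369,-0.08],"rotation":[0,0,1.293],"fingers":1},{"dp":[0.059,0.369,-0.04],"rotation":[0,0,1.293],"fingers":1},{"dp":[0.059,0.369,0.0],"rotation":[0,0,1.293],"fingers":1},{"dp":[0.059,0.369,0.0],"rotation":[0,0,1.293],"fingers":1},{"dp":[0.059,0.369,0.0],"rotation":[0,0,1.293],"fingers":1}]' 40
python3 - <<'E'
from h import *
s=arm.get_image("scene"); crop(s,200,180,360,320,4,"pics/s3.png")
t=arm.get_image("top"); crop(t,280,100,440,240,4,"pics/t3.png")
o=arm.observe();print(o["joints"].round(2))
E
```

```text
clock: 5.62
position: [0.6012, -0.0414, 0.1213]
ee_rot: [2.334, -2.102, 0.001]
force: [0.0, -0.1, -1.3]
width: 0.216
[-0.49  0.58  0.71  1.79 -0.46  0.94 -1.06]
```

View pics/s3.png

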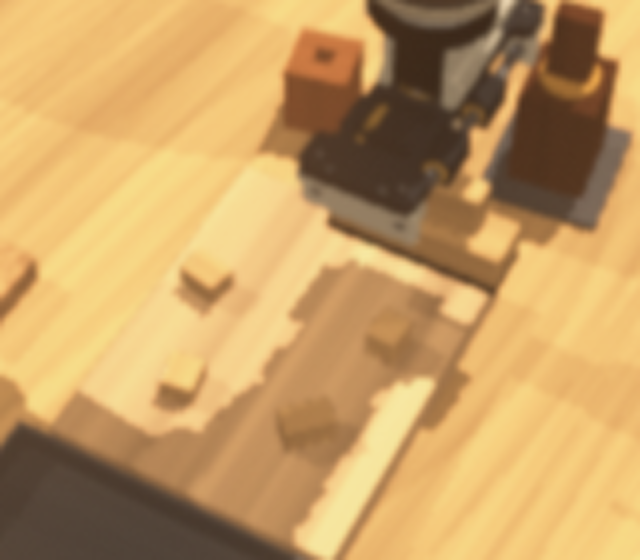

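View pics/t3.png

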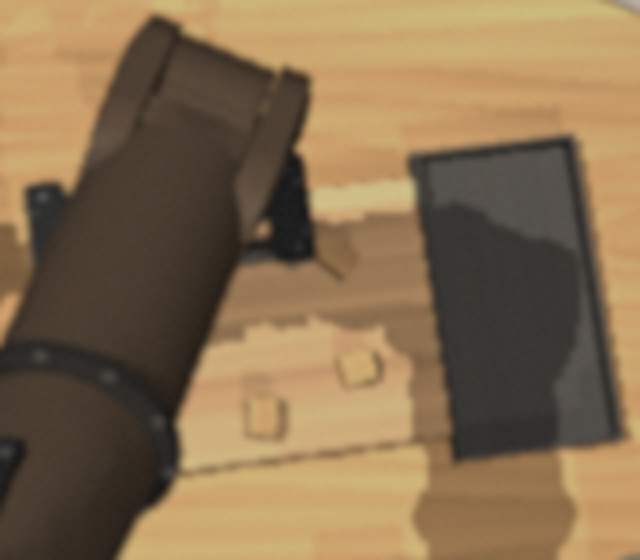

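```bash
python3 -m pendant '[{"dp":[0,0,0.03],"rotation":[0,0,0],"fingers":1},{"dp":[0,0,0.048],"rotation":[0,0,0],"fingers":1},{"dp":[0,0,0.048],"rotation":[0,0,0],"fingers":1},{"dp":[0,0,0.048],"rotation":[0,0,0],"fingers":1}]' 40
python3 - <<'E'
from h import *
s=arm.get_image("scene"); crop(s,200,180,360,320,4,"pics/s4.png")
E
```

```text
clock: 6.22
position: [0.6026, -0.0416, 0.075]
ee_rot: [-2.334, 2.101, -0.005]
force: [0.0, 0.6, -1.7]
width: 0.213
```

View pics/s4.png

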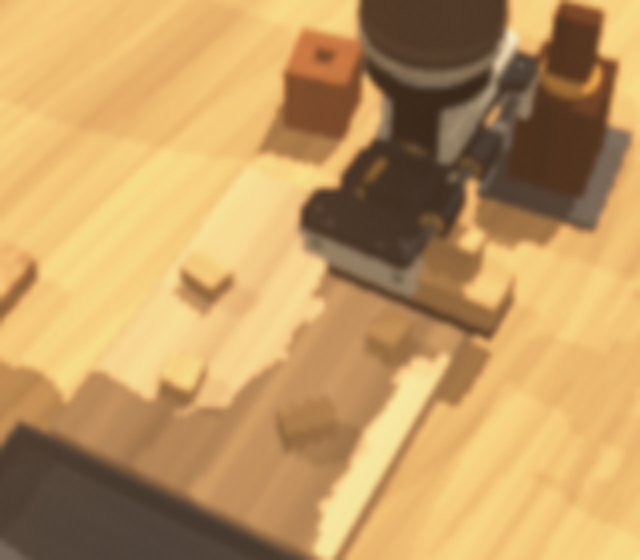

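```bash
python3 -m pendant '[{"dp":[0,0,0.002],"rotation":[0,0,0],"fingers":1},{"dp":[0.016,0,0.002],"rotation":[0,0,0],"fingers":1},{"dp":[0.032,0,0.002],"rotation":[0,0,0],"fingers":1},{"dp":[0.048,0,0.002],"rotation":[0,0,0],"fingers":1},{"dp":[0.064,0,0.002],"rotation":[0,0,0],"fingers":1},{"dp":[0.08,0,0.002],"rotation":[0,0,0],"fingers":1},{"dp":[0.096,0,0.002],"rotation":[0,0,0],"fingers":1},{"dp":[0.112,0,0.002],"rotation":[0,0,0],"fingers":1},{"dp":[0.128,0,0.002],"rotation":[0,0,0],"fingers":1},{"dp":[0.144,0,0.002],"rotation":[0,0,0],"fingers":1},{"dp":[0.155,0,0.002],"rotation":[0,0,0],"fingers":1},{"dp":[0.155,0,0.002],"rotation":[0,0,0],"fingers":1}]' 40
python3 - <<'E'
from h import *
s=arm.get_image("scene"); crop(s,180,200,340,380,4,"pics/s5.png")
E
```

```text
clock: 7.78
position: [0.6188, -0.1971, 0.0733]
ee_rot: [-2.332, 2.103, -0.006]
force: [-0.3, -0.4, -2.3]
width: 0.214
```

View pics/s5.png

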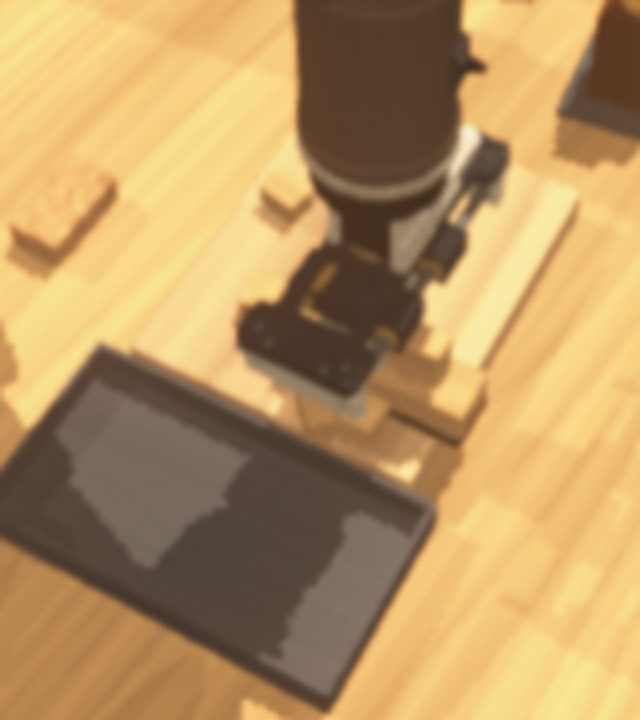

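```bash
python3 -m pendant '[{"dp":[0.016,0,0],"rotation":[0,0,0],"fingers":1},{"dp":[0.032,0,0],"rotation":[0,0,0],"fingers":1},{"dp":[0.048,0,0],"rotation":[0,0,0],"fingers":1},{"dp":[0.064,0,0],"rotation":[0,0,0],"fingers":1},{"dp":[0.08,0,0],"rotation":[0,0,0],"fingers":1},{"dp":[0.08,0,0],"rotation":[0,0,0],"fingers":1},{"dp":[0.08,0,0],"rotation":[0,0,0],"fingers":1}]' 40
python3 - <<'E'
from h import *
s=arm.get_image("scene"); crop(s,160,200,340,380,4,"pics/s6.png")
E
```

```text
clock: 8.7
position: [0.6273, -0.2749, 0.0731]
ee_rot: [-2.333, 2.101, -0.004]
force: [-0.4, 0.2, -2.2]
width: 0.217
```

View pics/s6.png

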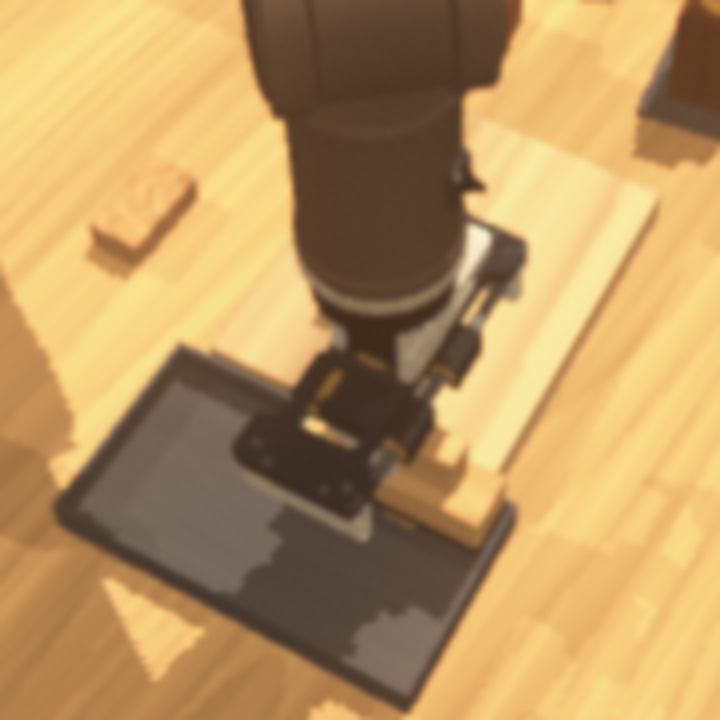

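```bash
python3 -m pendant '[{"dp":[0,0,-0.04],"rotation":[0,0,0],"fingers":1},{"dp":[0,0,-0.07],"rotation":[0,0,0],"fingers":1},{"dp":[-0.04,0.02,-0.07],"rotation":[0,0,0],"fingers":1},{"dp":[-0.09,0.04,-0.07],"rotation":[0,0,0],"fingers":1},{"dp":[-0.14,0.06,-0.07],"rotation":[0,0,0],"fingers":1},{"dp":[-0.19,0.085,-0.07],"rotation":[0,0,0],"fingers":1},{"dp":[-0.235,0.105,-0.07],"rotation":[0,0,0],"fingers":1},{"dp":[-0.235,0.105,-0.05],"rotation":[0,0,0],"fingers":1},{"dp":[-0.235,0.105,-0.03],"rotation":[0,0,0],"fingers":1},{"dp":[-0.235,0.105,-0.03],"rotation":[0,0,0],"fingers":1}]' 40
python3 - <<'E'
from h import *
s=arm.get_image("scene"); crop(s,160,200,340,380,4,"pics/s7.png")
E
```

```text
clock: 10.0
position: [0.4971, -0.0509, 0.102]
ee_rot: [-2.336, 2.099, -0.001]
force: [-0.2, 0.2, -1.7]
width: 0.217
```

View pics/s7.png

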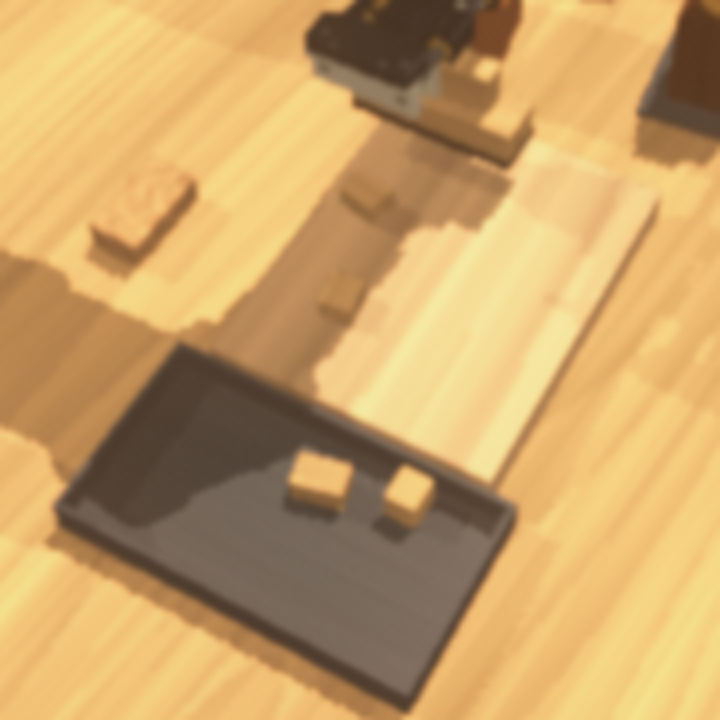

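Two offcuts are in the tray at (320,480) and (410,495); the other two at (367,195) and (342,292) are still on the board. Second pass now.

```bash
python3 -m pendant '[{"dp":[0,0,0.02],"rotation":[0,0,0],"fingers":1},{"dp":[0,0,0.029],"rotation":[0,0,0],"fingers":1},{"dp":[0,0,0.029],"rotation":[0,0,0],"fingers":1},{"dp":[0.016,0,0.029],"rotation":[0,0,0],"fingers":1},{"dp":[0.032,0,0.029],"rotation":[0,0,0],"fingers":1},{"dp":[0.048,0,0.029],"rotation":[0,0,0],"fingers":1},{"dp":[0.064,0,0.029],"rotation":[0,0,0],"fingers":1},{"dp":[0.08,0,0.029],"rotation":[0,0,0],"fingers":1},{"dp":[0.096,0,0.029],"rotation":[0,0,0],"fingers":1},{"dp":[0.112,0,0.029],"rotation":[0,0,0],"fingers":1},{"dp":[0.128,0,0.029],"rotation":[0,0,0],"fingers":1},{"dp":[0.144,0,0.029],"rotation":[0,0,0],"fingers":1},{"dp":[0.16,0,0.029],"rotation":[0,0,0],"fingers":1},{"dp":[0.176,0,0.029],"rotation":[0,0,0],"fingers":1},{"dp":[0.192,0,0.029],"rotation":[0,0,0],"fingers":1},{"dp":[0.208,0,0.029],"rotation":[0,0,0],"fingers":1},{"dp":[0.224,0,0.029],"rotation":[0,0,0],"fingers":1},{"dp":[0.235,0,0.029],"rotation":[0,0,0],"fingers":1},{"dp":[0.235,0,0.029],"rotation":[0,0,0],"fingers":1},{"dp":[0.235,0,0.029],"rotation":[0,0,0],"fingers":1}]' 40
python3 -m pendant '[{"dp":[0,0,-0.04],"rotation":[0,0,0],"fingers":1},{"dp":[0,0,-0.08],"rotation":[0,0,0],"fingers":1},{"dp":[-0.05,0,-0.12],"rotation":[0,0,0],"fingers":1},{"dp":[-0.1,-0.02,-0.16],"rotation":[0,0,0],"fingers":1},{"dp":[-0.15,-0.04,-0.16],"rotation":[0,0,0],"fingers":1},{"dp":[-0.2,-0.06,-0.16],"rotation":[0,0,0],"fingers":1},{"dp":[-0.2,-0.06,-0.16],"rotation":[0,0,0],"fingers":1}]' 40
python3 - <<'E'
from h import *
s=arm.get_image("scene"); crop(s,160,200,340,380,4,"pics/s8.png")
cv2.imwrite("pics/t8.png",arm.get_image("top"))
E
```

```text
clock: 12.55
position: [0.5227, -0.2844, 0.0735]
ee_rot: [-2.335, 2.099, -0.001]
force: [-0.2, 0.1, -2.0]
width: 0.216
clock: 13.42
position: [0.5618, -0.0724, 0.2332]
ee_rot: [-2.344, 2.086, 0.002]
force: [0.1, -0.7, -2.1]
width: 0.218
```

View pics/s8.png

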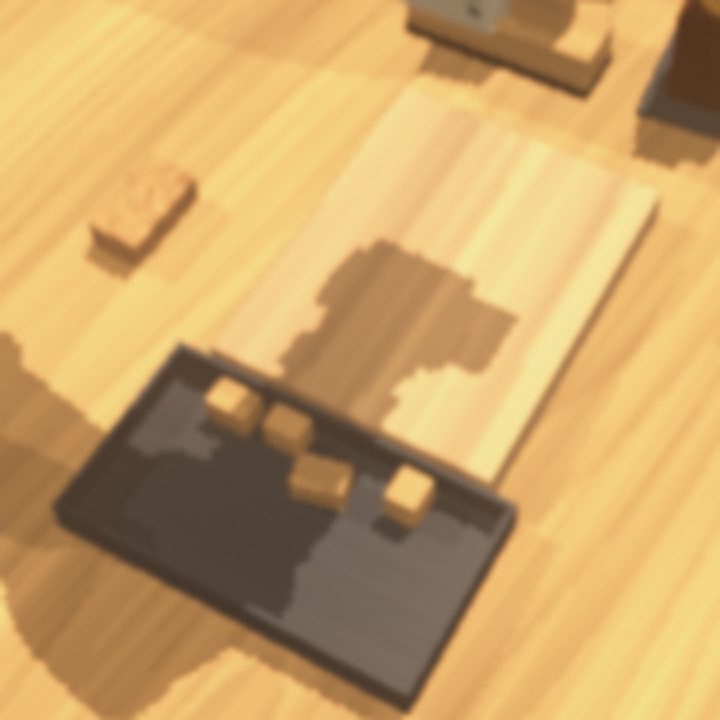

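View pics/t8.png

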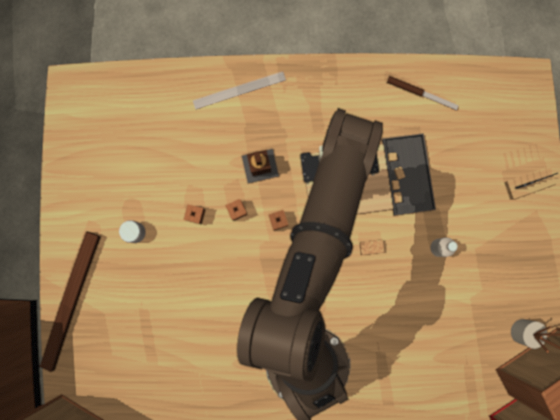

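All four offcuts (scene crop (235,405), (288,430), (320,482), (410,495)) lie in the tray and the board is empty. The scraper goes back to its place.

```bash
python3 - <<'E'
from h import *
np.set_printoptions(precision=4,suppress=True)
o=arm.observe();print(shift([.606,.332,.235]),"jaw",np.degrees(np.arctan2(*R.from_rotvec(o["ee_rot"]).as_matrix()[:2,0][::-1])))
E
```

```text
[-0.4029 -0.0898 -0.0008] jaw -83.76530867289623
```

```bash
python3 -m pendant '[{"dp":[-0.05,-0.01,0],"rotation":[0,0,0],"fingers":1},{"dp":[-0.1,-0.02,0],"rotation":[0,0,-0.16],"fingers":1},{"dp":[-0.15,-0.03,0],"rotation":[0,0,-0.32],"fingers":1},{"dp":[-0.2,-0.04,0],"rotation":[0,0,-0.48],"fingers":1},{"dp":[-0.25,-0.055,0],"rotation":[0,0,-0.64],"fingers":1},{"dp":[-0.3,-0.07,0],"rotation":[0,0,-0.8],"fingers":1},{"dp":[-0.35,-0.08,0],"rotation":[0,0,-0.96],"fingers":1},{"dp":[-0.403,-0.09,0],"rotation":[0,0,-1.12],"fingers":1},{"dp":[-0.403,-0.09,0.04],"rotation":[0,0,-1.29],"fingers":1},{"dp":[-0.403,-0.09,0.09],"rotation":[0,0,-1.29],"fingers":1},{"dp":[-0.403,-0.09,0.14],"rotation":[0,0,-1.29],"fingers":1},{"dp":[-0.403,-0.09,0.17],"rotation":[0,0,-1.29],"fingers":1},{"dp":[-0.403,-0.09,0.18],"rotation":[0,0,-1.29],"fingers":1},{"dp":[-0.403,-0.09,0.186],"rotation":[0,0,-1.29],"fingers":1},{"dp":[-0.403,-0.09,0.186],"rotation":[0,0,-1.29],"fingers":1}]' 40
```

```text
clock: 15.4
position: [0.6073, 0.3323, 0.0492]
ee_rot: [-3.128, 0.27, -0.004]
force: [0.4, 0.5, -1.7]
width: 0.213
```

```bash
python3 -m pendant '[{"dp":[0,0,0.004],"rotation":[0,0,0],"fingers":1},{"dp":[0,0,0.008],"rotation":[0,0,0],"fingers":1},{"dp":[0,0,0.009],"rotation":[0,0,0],"fingers":1},{"dp":[0,0,0.009],"rotation":[0,0,0],"fingers":1}]' 40
```

```text
clock: 15.9
position: [0.6073, 0.3325, 0.0405]
ee_rot: [-3.128, 0.27, -0.004]
force: [-0.2, -0.9, 0.7]
width: 0.214
```

```bash
python3 -m pendant '[{"dp":[0,0,0],"rotation":[0,0,0],"fingers":-0.2},{"dp":[0,0,0],"rotation":[0,0,0],"fingers":-0.5},{"dp":[0,0,0],"rotation":[0,0,0],"fingers":-0.5},{"dp":[0,0,0],"rotation":[0,0,0],"fingers":-0.5},{"dp":[0,0,-0.03],"rotation":[0,0,0],"fingers":-0.5},{"dp":[0,0,-0.08],"rotation":[0,0,0],"fingers":-0.5},{"dp":[0,0,-0.14],"rotation":[0,0,0],"fingers":-0.5},{"dp":[0,0,-0.2],"rotation":[0,0,0],"fingers":-0.5},{"dp":[0,0,-0.2],"rotation":[0,0,0],"fingers":-0.5}]' 40
python3 - <<'E'
from h import *
np.set_printoptions(precision=4,suppress=True)
s=arm.get_image("scene"); crop(s,300,150,400,240,7,"pics/s9.png"); t=arm.get_image("top"); crop(t,220,130,300,190,10,"pics/t9.png")
print(shift([.616,.132,.24]))
E
```

```text
clock: 17.02
position: [0.6094, 0.333, 0.2467]
ee_rot: [-3.122, 0.27, -0.017]
force: [1.0, 0.0, -1.2]
width: 0.751
[0.0433 0.1956 0.0005]
```

View pics/s9.png

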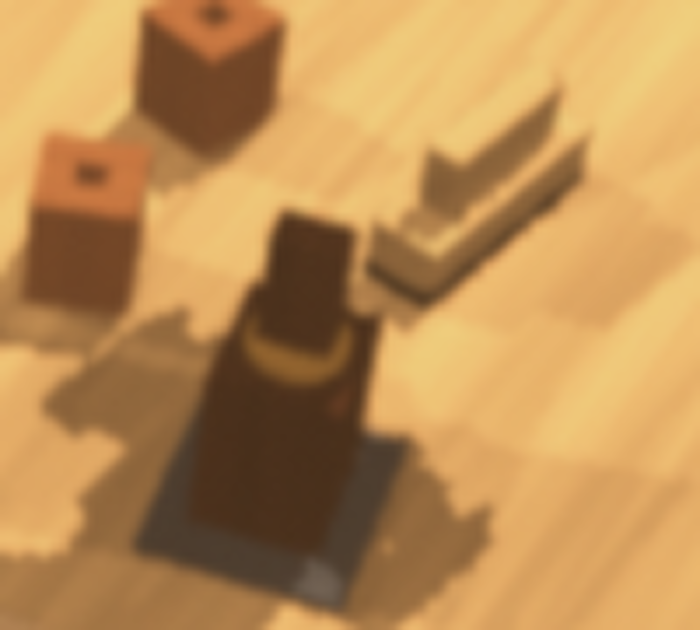

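View pics/t9.png

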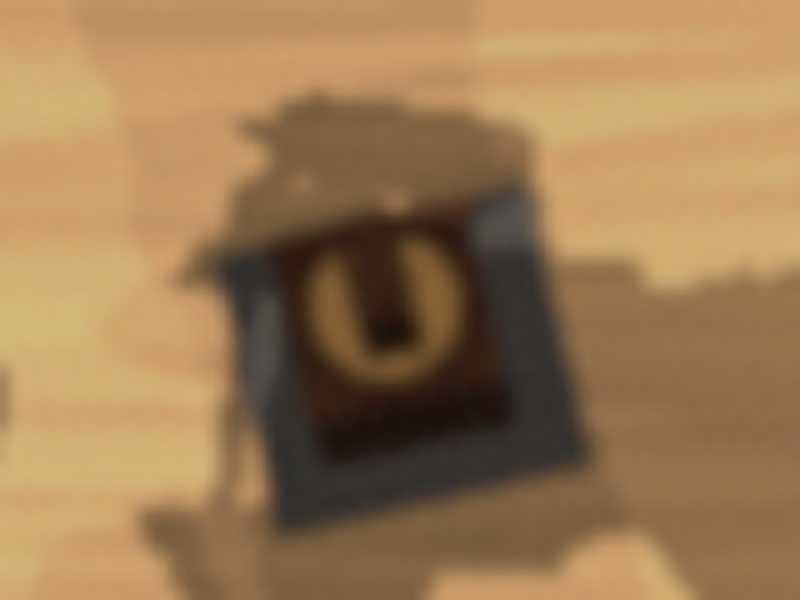

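```bash
python3 - <<'E'
from h import *
np.set_printoptions(precision=4,suppress=True)
T=lambda x,y:ci(x,y,220,130,10); S=lambda x,y:ci(x,y,300,150,7)
print("flange top cam",plane("top",T(385,304),.097))
f=np.array([plane("top",T(*p),.003) for p in[(235,258),(528,190),(585,460),(280,530)]]);print("foot",f,f.mean(0))
for i,j in((1,0),(2,3),(2,1),(3,0)):d=f[j]-f[i];print(np.degrees(np.arctan2(d[1],d[0])),np.linalg.norm(d))
# scene foot
g=np.array([plane("scene",S(*p),.003) for p in[(408,440),(345,610),(138,548)]]);print(g,(g[0]+g[2])/2)
# scene flange: left 243, right 352 at row~340; bottom 383
print("flange scene",plane("scene",S(298,338),.097))
print("handle top",plane("scene",S(318,225),.155), tri(S(318,225),T(380,225)))
E
```

```text
flange top cam [0.6156 0.1325 0.097 ]
foot [[0.6486 0.1834 0.003 ]
 [0.6679 0.0927 0.003 ]
 [0.5832 0.0766 0.003 ]
 [0.5635 0.1704 0.003 ]] [0.6158 0.1308 0.003 ]
102.04309815943323 0.09276972294436718
101.87980875654074 0.09587867390901801
10.77786472214446 0.08619661663169806
8.704047872520924 0.08604843328831298
[[0.6481 0.1981 0.003 ]
 [0.6712 0.0989 0.003 ]
 [0.585  0.0794 0.003 ]] [0.6166 0.1387 0.003 ]
flange scene [0.6166 0.1368 0.097 ]
handle top [0.6158 0.1406 0.155 ] (array([0.6229, 0.1288, 0.1681]), np.float64(0.0041377879465734875))
```

```bash
python3 -m pendant '[{"dp":[0.01,0.04,0],"rotation":[0,0,0.15],"fingers":-0.5},{"dp":[0.02,0.08,0],"rotation":[0,0,0.32],"fingers":-0.5},{"dp":[0.03,0.12,0],"rotation":[0,0,0.5],"fingers":-0.5},{"dp":[0.036,0.15,0],"rotation":[0,0,0.68],"fingers":-0.5},{"dp":[0.042,0.18,0],"rotation":[0,0,0.86],"fingers":-0.5},{"dp":[0.043,0.194,0],"rotation":[0,0,1.04],"fingers":-0.5},{"dp":[0.043,0.194,0],"rotation":[0,0,1.205],"fingers":-0.5},{"dp":[0.043,0.194,0.03],"rotation":[0,0,1.205],"fingers":-0.5},{"dp":[0.043,0.194,0.06],"rotation":[0,0,1.205],"fingers":-0.5},{"dp":[0.043,0.194,0.06],"rotation":[0,0,1.205],"fingers":-0.5},{"dp":[0.043,0.194,0.06],"rotation":[0,0,1.205],"fingers":-0.5},{"dp":[0.043,0.194,0.06],"rotation":[0,0,1.205],"fingers":-0.5}]' 5
python3 - <<'E'
from h import *
np.set_printoptions(precision=4,suppress=True)
o=arm.observe(); print(R.from_rotvec(o["ee_rot"]).as_matrix(),o["joints"])
s=arm.get_image("scene"); crop(s,290,120,410,240,5,"pics/s10.png"); t=arm.get_image("top"); crop(t,200,100,320,200,6,"pics/t10.png")
print(shift([.616,.134,.13]))
E
```

```text
clock: 18.62
position: [0.6168, 0.1338, 0.1816]
ee_rot: [-2.421, 1.993, -0.003]
force: [0.5, -0.2, -0.2]
width: 0.752
[[ 0.1922 -0.9813  0.0053]
 [-0.9814 -0.1921  0.0033]
 [-0.0022 -0.0059 -1.    ]] [-0.7227  0.5352  0.6485  1.6571 -0.3624  1.066  -1.3429]
[-0.0002  0.0009  0.0514]
```

View pics/s10.png

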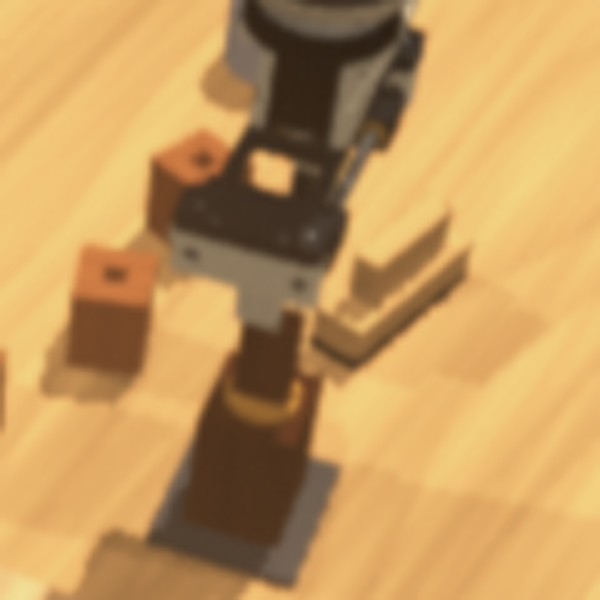

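View pics/t10.png

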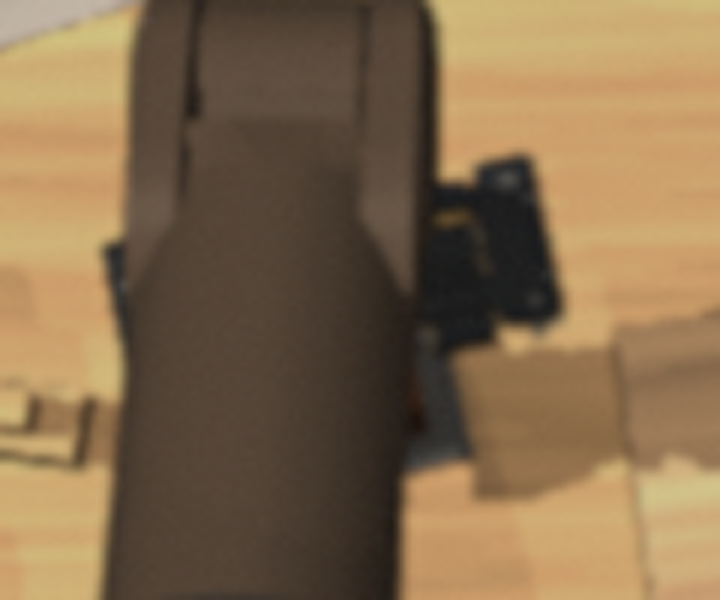

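```bash
python3 -m pendant '[{"dp":[0,0,0.03],"rotation":[0,0,0],"fingers":-0.5},{"dp":[0,0,0.06],"rotation":[0,0,0],"fingers":-0.5},{"dp":[0,0,0.08],"rotation":[0,0,0],"fingers":-0.5},{"dp":[0,0,0.08],"rotation":[0,0,0],"fingers":-0.5},{"dp":[0,0,0.08],"rotation":[0,0,0],"fingers":-0.5}]' 4
python3 -m pendant '[{"dp":[0,0,0],"rotation":[0,0,0],"fingers":0.4},{"dp":[0,0,0],"rotation":[0,0,0],"fingers":0.4},{"dp":[0,0,0],"rotation":[0,0,0],"fingers":0.4},{"dp":[0,0,0],"rotation":[0,0,0],"fingers":1},{"dp":[0,0,0],"rotation":[0,0,0],"fingers":1},{"dp":[0,0,0],"rotation":[0,0,0],"fingers":1}]' 4
python3 - <<'E'
from h import *
np.set_printoptions(precision=4,suppress=True)
o=arm.observe(); print(o["position"],o["force"],o["ft_torque"],o["width"])
E
```

```text
clock: 19.35
position: [0.6179, 0.1341, 0.1025]
ee_rot: [-2.42, 1.992, -0.004]
force: [0.0, 0.7, 0.9]
width: 0.752
clock: 20.1
position: [0.6176, 0.1358, 0.1025]
ee_rot: [-2.42, 1.99, -0.002]
force: [0.4, 4.4, 3.0]
width: 0.197
[0.6176 0.1358 0.1025] [0.4222 4.3748 2.9895] [0.7698 0.281  0.0033] 0.19684519601348063
```

```bash
python3 -m pendant '[{"dp":[-0.001,0,0],"rotation":[0,0,0],"fingers":1},{"dp":[-0.001,0,0],"rotation":[0,0,0],"fingers":1},{"dp":[-0.001,0,0],"rotation":[0,0,0],"fingers":1}]' 4
python3 -m pendant '[{"dp":[0,0,0],"rotation":[0,0,0],"fingers":1},{"dp":[0,0,0],"rotation":[0,0,0],"fingers":1}]' 15
```

```text
clock: 20.48
position: [0.6174, 0.1367, 0.1025]
ee_rot: [-2.42, 1.99, -0.002]
force: [-0.6, -0.4, 0.7]
width: 0.198
clock: 20.72
position: [0.6174, 0.1366, 0.1025]
ee_rot: [-2.42, 1.99, -0.002]
force: [0.2, 0.5, 0.8]
width: 0.195
```

The gauge handle is gripped and centred (18 mm opening, side forces about 0), so this pose gives the reference. Now I pull it straight up.

```bash
python3 -m pendant '[{"dp":[0,0,0],"rotation":[0,0,0],"fingers":1},{"dp":[0,0,0],"rotation":[0,0,0],"fingers":1}]' 60
python3 - <<'E'
from h import *
o=arm.observe(); print(repr(o["position"]),repr(o["ee_rot"]),o["force"]); np.save("home.npy",np.r_[o["position"],o["ee_rot"]])
E
python3 -m pendant '[{"dp":[0,0,-0.006],"rotation":[0,0,0],"fingers":1},{"dp":[0,0,-0.012],"rotation":[0,0,0],"fingers":1},{"dp":[0,0,-0.018],"rotation":[0,0,0],"fingers":1},{"dp":[0,0,-0.024],"rotation":[0,0,0],"fingers":1},{"dp":[0,0,-0.03],"rotation":[0,0,0],"fingers":1},{"dp":[0,0,-0.03],"rotation":[0,0,0],"fingers":1}]' 60
```

```text
clock: 20.98
position: [0.6174, 0.1366, 0.1025]
ee_rot: [-2.42, 1.99, -0.002]
force: [-0.2, 0.7, 0.7]
width: 0.195
array([0.61742791, 0.13662647, 0.10253905]) array([-2.42002652e+00,  1.99037492e+00, -1.91912292e-03]) [-0.17812956  0.731635    0.72993603]
clock: 21.72
position: [0.618, 0.1366, 0.1337]
ee_rot: [-2.419, 1.989, -0.004]
force: [-0.0, 1.0, -1.4]
width: 0.191
```

```bash
python3 -m pendant '[{"dp":[0,0,-0.03],"rotation":[0,0,0],"fingers":1},{"dp":[0,0,-0.06],"rotation":[0,0,0],"fingers":1},{"dp":[0,0,-0.09],"rotation":[0,0,0],"fingers":1},{"dp":[0,0,-0.09],"rotation":[0,0,0],"fingers":1},{"dp":[0,0,-0.09],"rotation":[0,0,0],"fingers":1}]' 60
python3 - <<'E'
from h import *
np.set_printoptions(precision=4,suppress=True)
o=arm.observe(); print(o["position"],o["ee_rot"])
s=arm.get_image("scene"); cv2.imwrite("pics/scene11.png",s);crop(s,290,90,410,240,5,"pics/s11.png"); t=arm.get_image("top"); cv2.imwrite("pics/top11.png",t);crop(t,170,120,310,240,5,"pics/t11.png")
E
```

```text
clock: 22.35
position: [0.6168, 0.1362, 0.2229]
ee_rot: [-2.419, 1.989, -0.002]
force: [0.9, 0.6, -2.1]
width: 0.188
[0.6168 0.1362 0.2229] [-2.4194  1.9893 -0.0024]
```

View pics/s11.png

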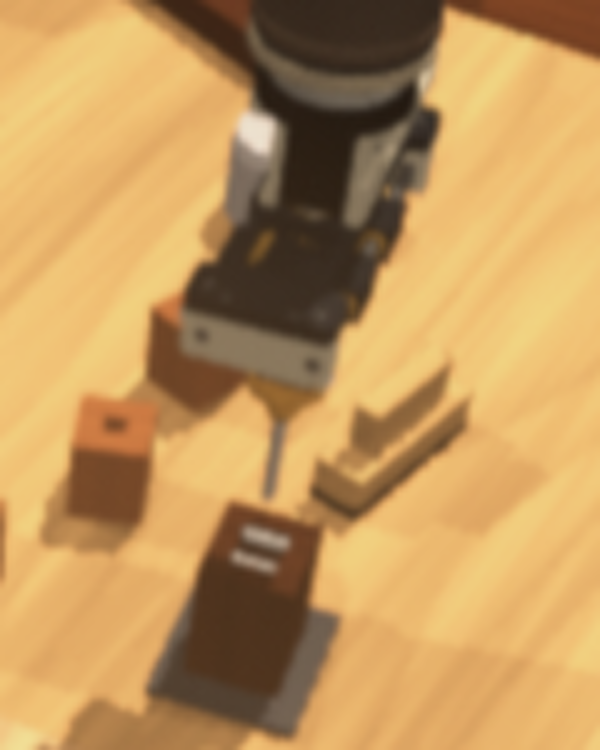

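View pics/t11.png

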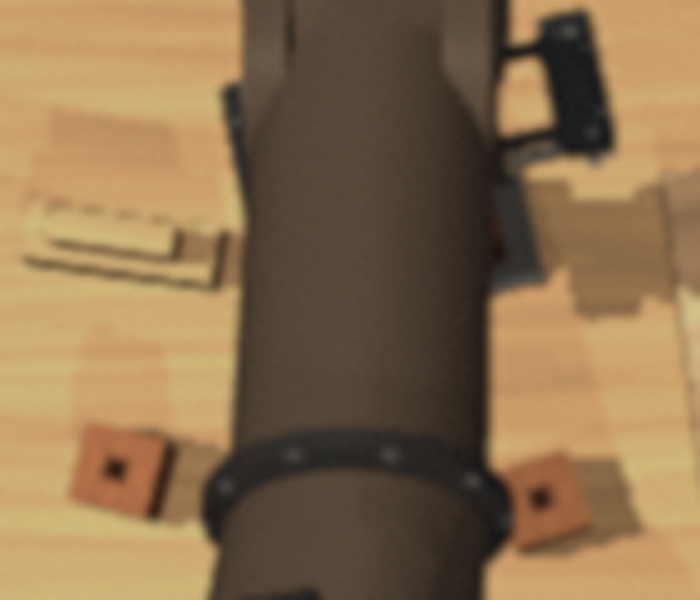

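```bash
python3 - <<'E'
from h import *
np.set_printoptions(precision=4,suppress=True)
o=arm.observe();p=o["position"]; Rt=R.from_rotvec(o["ee_rot"])
for L in (.0925,.0245,.0335): 
    q=p+Rt.apply([0,0,L]); print(L,q,(proj("scene",q)[0]-[290,90])*5+2)
h=np.load("home.npy")
d={1:(-.1491,.1983),2:(-.1381,.0716),3:(-.1709,-.0526)}
for k,v in d.items():
    print(k,h[:2]+v, shift([*(h[:2]+v),.19]))
E
```

```text
0.0925 [0.6171 0.1366 0.1299] [270.2195 499.303 ]
0.0245 [0.6167 0.1362 0.1979] [284.1096 405.8165]
0.0335 [0.6167 0.1363 0.1889] [282.2012 418.6527]
1 [0.4683 0.3349] [-0.2236  0.1073  0.0326]
2 [0.4793 0.2082] [-0.0971  0.1209  0.0319]
3 [0.4465 0.084 ] [0.0184 0.1771 0.031 ]
```

```bash
python3 -m pendant '[{"dp":[-0.04,0.02,0],"rotation":[0,0,0],"fingers":1},{"dp":[-0.08,0.04,0],"rotation":[0,0,0],"fingers":1},{"dp":[-0.12,0.06,0],"rotation":[0,0,0],"fingers":1},{"dp":[-0.16,0.08,0],"rotation":[0,0,0],"fingers":1},{"dp":[-0.2,0.095,0],"rotation":[0,0,0],"fingers":1},{"dp":[-0.224,0.107,0.015],"rotation":[0,0,0],"fingers":1},{"dp":[-0.224,0.107,0.033],"rotation":[0,0,0],"fingers":1},{"dp":[-0.224,0.107,0.033],"rotation":[0,0,0],"fingers":1},{"dp":[-0.224,0.107,0.033],"rotation":[0,0,0],"fingers":1},{"dp":[-0.224,0.107,0.033],"rotation":[0,0,0],"fingers":1}]' 60
python3 - <<'E'
from h import *
np.set_printoptions(precision=4,suppress=True)
o=arm.observe(); p=o["position"];print(p,o["ee_rot"]); Rt=R.from_rotvec(o["ee_rot"])
s=arm.get_image("scene"); crop(s,280,90,380,190,7,"pics/s12.png"); t=arm.get_image("top");crop(t,140,160,260,250,6,"pics/t12.png")
print("tip proj",(proj("scene",p+Rt.apply([0,0,.0925]))[0]-[280,90])*7+3)
print(shift([.4683,.3349,.162]))
E
```

```text
clock: 23.7
position: [0.4695, 0.3346, 0.1902]
ee_rot: [-2.418, 1.992, -0.002]
force: [-0.5, 0.2, -2.0]
width: 0.197
[0.4695 0.3346 0.1902] [-2.4176  1.9917 -0.0025]
tip proj [367.0678 371.0219]
[0.0001 0.001  0.0281]
```

View pics/s12.png

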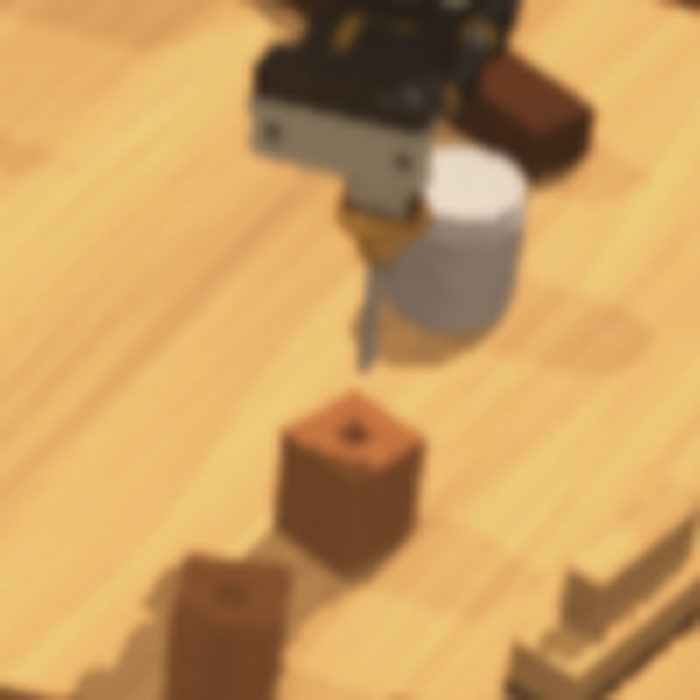

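View pics/t12.png

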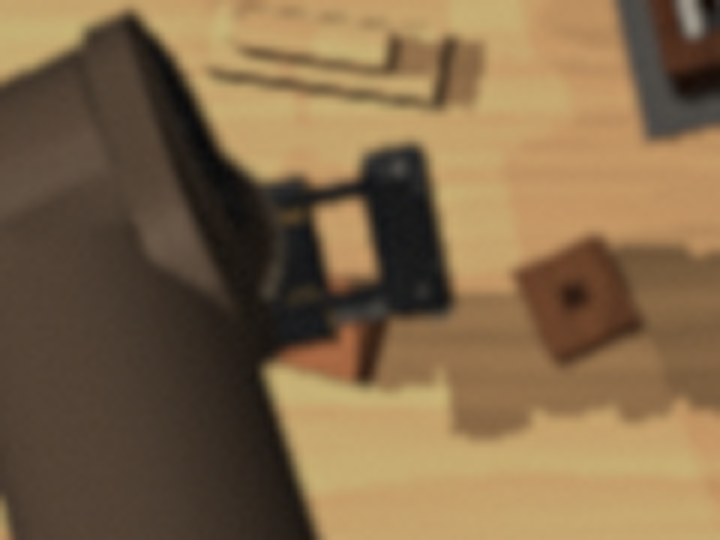

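```bash
python3 -m pendant '[{"dp":[0,0.001,0.01],"rotation":[0,0,0],"fingers":1},{"dp":[0,0.001,0.022],"rotation":[0,0,0],"fingers":1},{"dp":[0,0.001,0.032],"rotation":[0,0,0],"fingers":1},{"dp":[0,0.001,0.032],"rotation":[0,0,0],"fingers":1}]' 60
python3 - <<'E'
from h import *
np.set_printoptions(precision=4,suppress=True)
o=arm.observe(); p=o["position"];print(p,o["force"])
s=arm.get_image("scene"); crop(s,290,110,370,180,8,"pics/s13.png")
E
```

```text
clock: 24.3
position: [0.4677, 0.3346, 0.1569]
ee_rot: [-2.42, 1.992, -0.002]
force: [-0.9, -0.8, -1.0]
width: 0.196
[0.4677 0.3346 0.1569] [-0.8974 -0.7521 -0.9944]
```

View pics/s13.png

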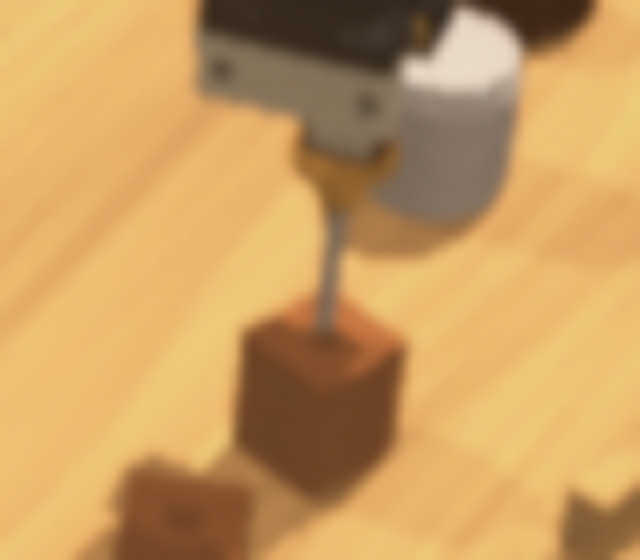

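The tip sits right above the mortise (tip (325,330), mortise centre about (325,336)). I'll lower it slowly to the floor.

```bash
python3 -m pendant '[{"dp":[0,0,0.006],"rotation":[0,0,0],"fingers":1},{"dp":[0,0,0.012],"rotation":[0,0,0],"fingers":1},{"dp":[0,0,0.018],"rotation":[0,0,0],"fingers":1},{"dp":[0,0,0.023],"rotation":[0,0,0],"fingers":1},{"dp":[0,0,0.023],"rotation":[0,0,0],"fingers":1}]' 60
```

```text
clock: 24.98
position: [0.468, 0.3348, 0.1341]
ee_rot: [-2.42, 1.992, -0.002]
force: [0.4, -0.3, -0.9]
width: 0.198
```

```bash
python3 -m pendant '[{"dp":[0,0,0.002],"rotation":[0,0,0],"fingers":1},{"dp":[0,0,0.004],"rotation":[0,0,0],"fingers":1},{"dp":[0,0,0.006],"rotation":[0,0,0],"fingers":1},{"dp":[0,0,0.008],"rotation":[0,0,0],"fingers":1},{"dp":[0,0,0.008],"rotation":[0,0,0],"fingers":1}]' 60
```

```text
clock: 25.6
position: [0.468, 0.3348, 0.1259]
ee_rot: [-2.42, 1.992, -0.002]
force: [-0.5, 0.3, -0.9]
width: 0.195
```

```bash
python3 -m pendant '[{"dp":[0,0,0.002],"rotation":[0,0,0],"fingers":1},{"dp":[0,0,0.004],"rotation":[0,0,0],"fingers":1},{"dp":[0,0,0.004],"rotation":[0,0,0],"fingers":1}]' 60
```

```text
clock: 25.98
position: [0.468, 0.3347, 0.1218]
ee_rot: [-2.42, 1.992, -0.002]
force: [0.6, -0.6, -0.9]
width: 0.195
```

```bash
python3 -m pendant '[{"dp":[0,0,0.002],"rotation":[0,0,0],"fingers":1},{"dp":[0,0,0.004],"rotation":[0,0,0],"fingers":1},{"dp":[0,0,0.005],"rotation":[0,0,0],"fingers":1},{"dp":[0,0,0.005],"rotation":[0,0,0],"fingers":1}]' 60
```

```text
clock: 26.48
position: [0.4679, 0.3347, 0.1167]
ee_rot: [-2.42, 1.993, -0.002]
force: [-0.8, 1.2, -1.3]
width: 0.194
```

```bash
python3 -m pendant '[{"dp":[0,0,0.002],"rotation":[0,0,0],"fingers":1},{"dp":[0,0,0.004],"rotation":[0,0,0],"fingers":1},{"dp":[0,0,0.004],"rotation":[0,0,0],"fingers":1}]' 60
```

```text
clock: 26.85
position: [0.4678, 0.3346, 0.1124]
ee_rot: [-2.421, 1.993, -0.002]
force: [0.0, -0.0, -1.8]
width: 0.191
```

```bash
python3 -m pendant '[{"dp":[0,0,0.002],"rotation":[0,0,0],"fingers":1},{"dp":[0,0,0.003],"rotation":[0,0,0],"fingers":1},{"dp":[0,0,0.003],"rotation":[0,0,0],"fingers":1}]' 60; python3 - <<'E'
from h import *
s=arm.get_image("scene"); crop(s,290,110,370,180,8,"pics/s14.png")
E
```

```text
clock: 27.22
position: [0.4684, 0.3348, 0.1112]
ee_rot: [-2.419, 1.992, -0.001]
force: [-5.1, -3.2, 19.0]
width: 0.19
```

View pics/s14.png

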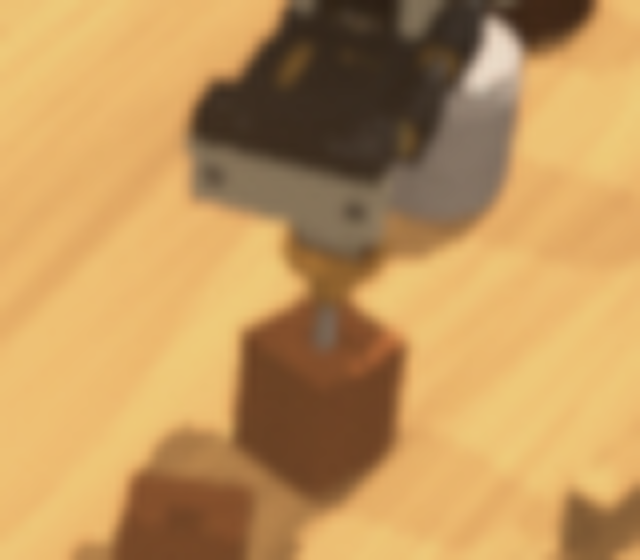

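```bash
python3 -m pendant '[{"dp":[0,0,0.001],"rotation":[0,0,0],"fingers":1},{"dp":[0,0,0.001],"rotation":[0,0,0],"fingers":1},{"dp":[0,0,0.001],"rotation":[0,0,0],"fingers":1}]' 60
python3 -m pendant '[{"dp":[0,0,-0.02],"rotation":[0,0,0],"fingers":1},{"dp":[0,0,-0.05],"rotation":[0,0,0],"fingers":1},{"dp":[0,0,-0.08],"rotation":[0,0,0],"fingers":1},{"dp":[0,0,-0.08],"rotation":[0,0,0],"fingers":1},{"dp":[0,0,-0.08],"rotation":[0,0,0],"fingers":1}]' 60
python3 - <<'E'
from h import *
np.set_printoptions(precision=4,suppress=True)
o=arm.observe(); p=o["position"];print(p,o["ee_rot"]);Rt=R.from_rotvec(o["ee_rot"])
s=arm.get_image("scene"); crop(s,270,90,370,190,7,"pics/s15.png"); t=arm.get_image("top");crop(t,180,160,300,250,6,"pics/t15.png")
print("tip proj",(proj("scene",p+Rt.apply([0,0,.0925]))[0]-[270,90])*7+3)
print(shift([.4793,.2082,.19]))
E
```

```text
clock: 27.65
position: [0.4684, 0.3347, 0.1114]
ee_rot: [-2.418, 1.992, 0.0]
force: [-3.8, -1.8, 13.9]
width: 0.197
clock: 28.28
position: [0.4675, 0.3341, 0.1906]
ee_rot: [-2.419, 1.992, 0.001]
force: [0.5, -0.2, -1.3]
width: 0.193
[0.4675 0.3341 0.1906] [-2.4193  1.9924  0.0011]
tip proj [432.1551 369.0273]
[ 0.1256  0.0123 -0.0004]
```

View pics/s15.png

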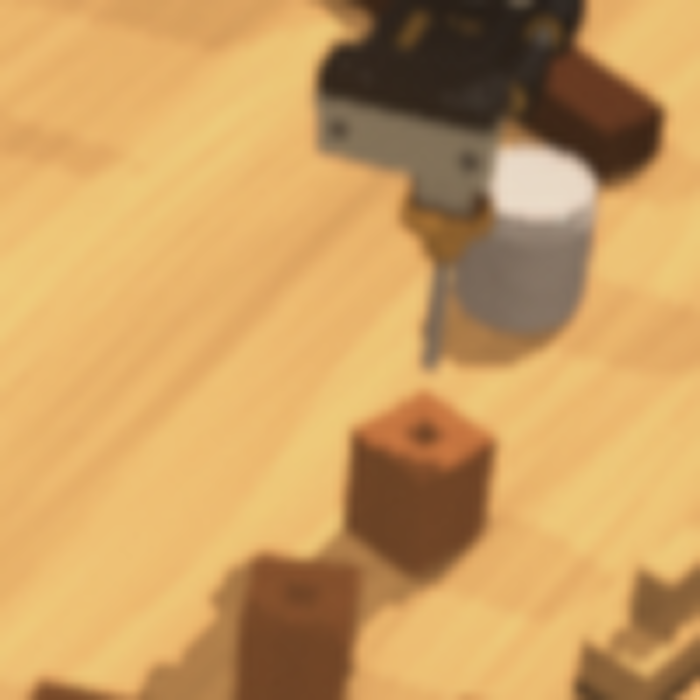

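View pics/t15.png

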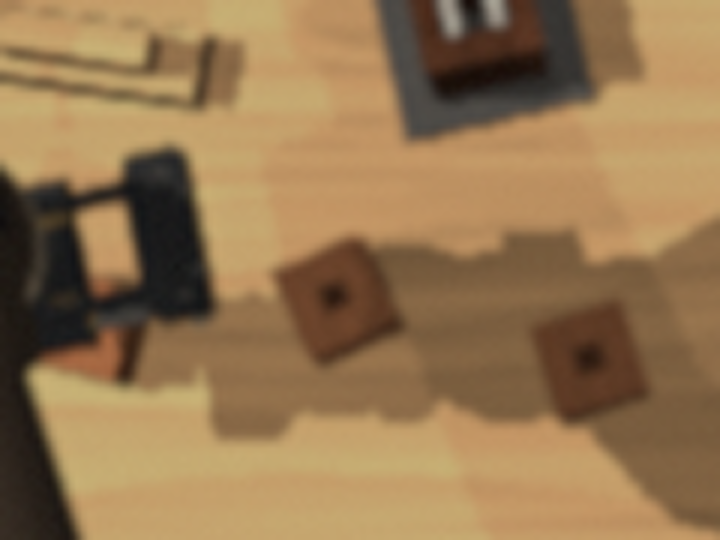

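Block 1 reads about 41 mm deep. Blocks 2 and 3 have not moved, so on to block 2.

```bash
python3 -m pendant '[{"dp":[0.04,0.004,0],"rotation":[0,0,0],"fingers":1},{"dp":[0.085,0.008,0],"rotation":[0,0,0],"fingers":1},{"dp":[0.1255,0.012,0],"rotation":[0,0,0],"fingers":1},{"dp":[0.1255,0.0123,0.01],"rotation":[0,0,0],"fingers":1},{"dp":[0.1255,0.0123,0.02],"rotation":[0,0,0],"fingers":1},{"dp":[0.1255,0.0123,0.032],"rotation":[0,0,0],"fingers":1},{"dp":[0.1255,0.0123,0.032],"rotation":[0,0,0],"fingers":1},{"dp":[0.1255,0.0123,0.032],"rotation":[0,0,0],"fingers":1}]' 60
python3 - <<'E'
from h import *
np.set_printoptions(precision=4,suppress=True)
s=arm.get_image("scene"); crop(s,270,130,350,200,8,"pics/s16.png")
q=sa(264,324);print((q[0]-270)*8+3.5,(q[1]-130)*8+3.5)
print(shift([.4793,.2082,.15]))
E
```

```text
clock: 29.38
position: [0.4794, 0.2089, 0.1575]
ee_rot: [-2.421, 1.993, 0.001]
force: [-0.5, 0.1, -2.0]
width: 0.188
342.6999999999998 358.70000000000005
[0.0006 0.0004 0.0077]
```

View pics/s16.png

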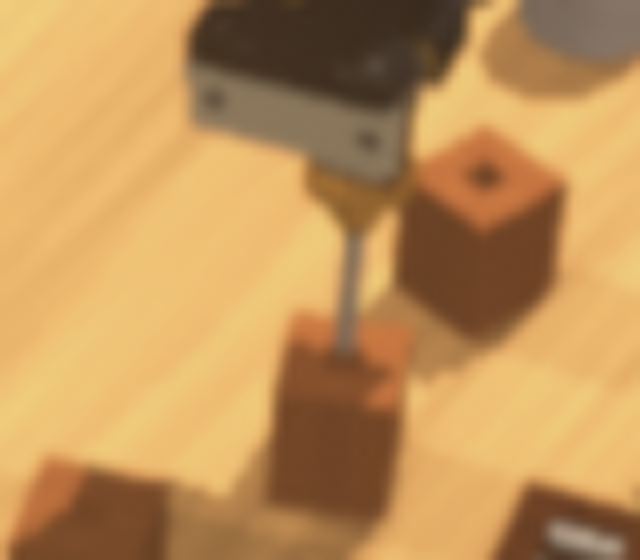

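```bash
python3 -m pendant '[{"dp":[0.0006,0,0.006],"rotation":[0,0,0],"fingers":1},{"dp":[0.0006,0,0.012],"rotation":[0,0,0],"fingers":1},{"dp":[0.0006,0,0.018],"rotation":[0,0,0],"fingers":1},{"dp":[0.0006,0,0.024],"rotation":[0,0,0],"fingers":1},{"dp":[0.0006,0,0.024],"rotation":[0,0,0],"fingers":1}]' 60
python3 -m pendant '[{"dp":[0,0,0.002],"rotation":[0,0,0],"fingers":1},{"dp":[0,0,0.004],"rotation":[0,0,0],"fingers":1},{"dp":[0,0,0.004],"rotation":[0,0,0],"fingers":1}]' 60
```

```text
clock: 30.05
position: [0.4794, 0.2082, 0.1332]
ee_rot: [-2.421, 1.993, 0.001]
force: [-1.1, 0.3, -1.3]
width: 0.189
clock: 30.42
position: [0.4794, 0.2082, 0.1291]
ee_rot: [-2.421, 1.993, 0.001]
force: [0.3, -0.2, -0.7]
width: 0.195
```

```bash
python3 -m pendant '[{"dp":[0,0,0.002],"rotation":[0,0,0],"fingers":1},{"dp":[0,0,0.004],"rotation":[0,0,0],"fingers":1},{"dp":[0,0,0.004],"rotation":[0,0,0],"fingers":1}]' 60
```

```text
clock: 30.8
position: [0.4793, 0.2082, 0.1249]
ee_rot: [-2.421, 1.994, 0.001]
force: [-0.5, 0.7, -0.7]
width: 0.195
```

```bash
python3 -m pendant '[{"dp":[0,0,0.001],"rotation":[0,0,0],"fingers":1},{"dp":[0,0,0.002],"rotation":[0,0,0],"fingers":1},{"dp":[0,0,0.002],"rotation":[0,0,0],"fingers":1}]' 60
```

```text
clock: 31.18
position: [0.4794, 0.2082, 0.1232]
ee_rot: [-2.421, 1.994, 0.001]
force: [-1.4, 0.2, 2.5]
width: 0.194
```

```bash
python3 -m pendant '[{"dp":[0,0,0.001],"rotation":[0,0,0],"fingers":1},{"dp":[0,0,0.0015],"rotation":[0,0,0],"fingers":1},{"dp":[0,0,0.0015],"rotation":[0,0,0],"fingers":1},{"dp":[0,0,0.0015],"rotation":[0,0,0],"fingers":1}]' 60
```

```text
clock: 31.68
position: [0.4797, 0.2082, 0.1229]
ee_rot: [-2.42, 1.993, 0.002]
force: [-5.7, -3.1, 18.9]
width: 0.188
```

Block 2 reads about 29.4 mm, in the band where either place is allowed. Next is block 3.

```bash
python3 -m pendant '[{"dp":[0,0,-0.02],"rotation":[0,0,0],"fingers":1},{"dp":[0,0,-0.05],"rotation":[0,0,0],"fingers":1},{"dp":[0,0,-0.068],"rotation":[0,0,0],"fingers":1},{"dp":[0,0,-0.068],"rotation":[0,0,0],"fingers":1},{"dp":[0,0,-0.068],"rotation":[0,0,0],"fingers":1}]' 60
python3 - <<'E'
from h import *
np.set_printoptions(precision=4,suppress=True)
o=arm.observe(); p=o["position"];Rt=R.from_rotvec(o["ee_rot"])
s=arm.get_image("scene"); crop(s,250,110,350,210,7,"pics/s17.png"); t=arm.get_image("top");crop(t,180,160,300,250,6,"pics/t17.png")
print("tip proj",(proj("scene",p+Rt.apply([0,0,.0925]))[0]-[250,110])*7+3)
q=sa(106,419);print("m3 expected",(q[0]-250)*7+3,(q[1]-110)*7+3)
print(shift([.4465,.084,.19]))
E
```

```text
clock: 32.3
position: [0.479, 0.2078, 0.1901]
ee_rot: [-2.421, 1.993, 0.003]
force: [-0.1, 0.0, -1.0]
width: 0.19
tip proj [447.2875 389.8891]
m3 expected 218.60000000000008 586.8000000000001
[ 0.1151  0.0555 -0.0008]
```

View pics/s17.png

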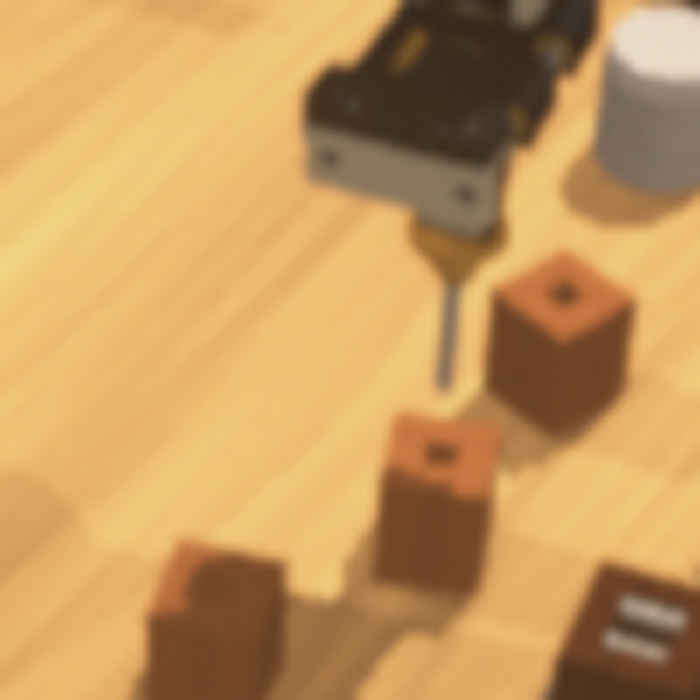

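View pics/t17.png

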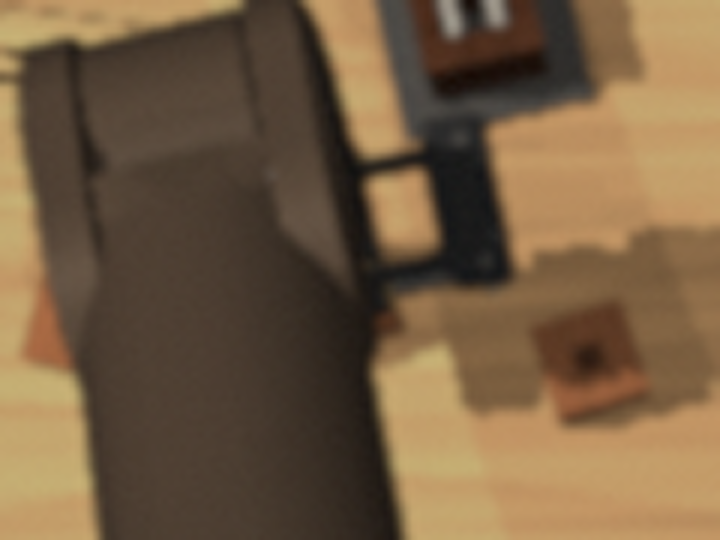

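```bash
python3 -m pendant '[{"dp":[0.04,0.02,0],"rotation":[0,0,0],"fingers":1},{"dp":[0.08,0.04,0],"rotation":[0,0,0],"fingers":1},{"dp":[0.115,0.0555,0],"rotation":[0,0,0],"fingers":1},{"dp":[0.115,0.0555,0.01],"rotation":[0,0,0],"fingers":1},{"dp":[0.115,0.0555,0.02],"rotation":[0,0,0],"fingers":1},{"dp":[0.115,0.0555,0.032],"rotation":[0,0,0],"fingers":1},{"dp":[0.115,0.0555,0.032],"rotation":[0,0,0],"fingers":1},{"dp":[0.115,0.0555,0.032],"rotation":[0,0,0],"fingers":1}]' 60
python3 - <<'E'
from h import *
np.set_printoptions(precision=4,suppress=True)
s=arm.get_image("scene"); crop(s,240,150,320,220,8,"pics/s18.png")
q=sa(106,419);print((q[0]-240)*8+3.5,(q[1]-150)*8+3.5)
print(shift([.4465,.084,.15]))
E
```

```text
clock: 33.4
position: [0.4466, 0.0845, 0.1571]
ee_rot: [-2.422, 1.994, 0.003]
force: [0.5, -0.3, -1.1]
width: 0.19
329.9000000000001 350.70000000000005
[0.0004 0.0004 0.0073]
```

View pics/s18.png

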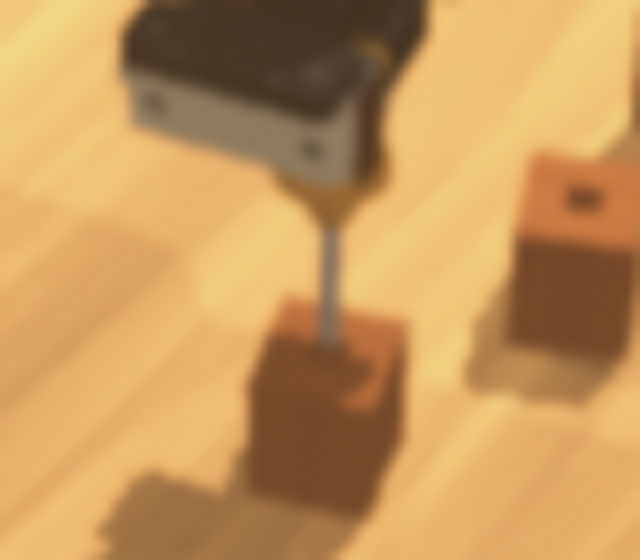

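```bash
python3 -m pendant '[{"dp":[0.0005,0,0.006],"rotation":[0,0,0],"fingers":1},{"dp":[0.0005,0,0.012],"rotation":[0,0,0],"fingers":1},{"dp":[0.0005,0,0.018],"rotation":[0,0,0],"fingers":1},{"dp":[0.0005,0,0.024],"rotation":[0,0,0],"fingers":1},{"dp":[0.0005,0,0.024],"rotation":[0,0,0],"fingers":1}]' 60
```

```text
clock: 34.08
position: [0.4466, 0.0839, 0.1328]
ee_rot: [-2.422, 1.994, 0.003]
force: [0.5, -0.1, -1.4]
width: 0.19
```

```bash
python3 -m pendant '[{"dp":[0,0,0.002],"rotation":[0,0,0],"fingers":1},{"dp":[0,0,0.004],"rotation":[0,0,0],"fingers":1},{"dp":[0,0,0.004],"rotation":[0,0,0],"fingers":1}]' 60
```

```text
clock: 34.45
position: [0.4468, 0.084, 0.1291]
ee_rot: [-2.422, 1.994, 0.003]
force: [-1.5, 0.2, 4.2]
width: 0.194
```

```bash
python3 -m pendant '[{"dp":[0,0,0.002],"rotation":[0,0,0],"fingers":1},{"dp":[0,0,0.003],"rotation":[0,0,0],"fingers":1},{"dp":[0,0,0.003],"rotation":[0,0,0],"fingers":1}]' 60
```

```text
clock: 34.83
position: [0.4483, 0.0842, 0.1284]
ee_rot: [-2.419, 1.992, 0.003]
force: [-7.7, -1.5, 36.6]
width: 0.191
```

```bash
python3 -m pendant '[{"dp":[0,0,0.001],"rotation":[0,0,0],"fingers":1},{"dp":[0,0,0.002],"rotation":[0,0,0],"fingers":1},{"dp":[0,0,0.002],"rotation":[0,0,0],"fingers":1}]' 60
```

```text
clock: 35.2
position: [0.4492, 0.0842, 0.1283]
ee_rot: [-2.416, 1.992, 0.003]
force: [-6.8, -1.6, 33.1]
width: 0.191
```

Block 3 reads about 23.4 mm, so it stays on the bench. I'll return the gauge to its clip.

```bash
python3 -m pendant '[{"dp":[0,0,-0.02],"rotation":[0,0,0],"fingers":1},{"dp":[0,0,-0.05],"rotation":[0,0,0],"fingers":1},{"dp":[0,0,-0.094],"rotation":[0,0,0],"fingers":1},{"dp":[0,0,-0.094],"rotation":[0,0,0],"fingers":1},{"dp":[0,0,-0.094],"rotation":[0,0,0],"fingers":1}]' 60
python3 - <<'E'
from h import *
np.set_printoptions(precision=4,suppress=True)
o=arm.observe(); h=np.load("home.npy");Rt=R.from_rotvec(o["ee_rot"]);Rh=R.from_rotvec(h[3:])
print(shift([*h[:2],.222]), "rot",(Rt.inv()*Rh).as_rotvec())
E
```

```text
clock: 35.83
position: [0.4483, 0.0835, 0.2218]
ee_rot: [-2.417, 1.991, 0.004]
force: [-0.2, 0.3, -1.8]
width: 0.193
[-0.0197 -0.1761  0.001 ] rot [ 0.0009  0.0044 -0.0016]
```

```bash
python3 -m pendant '[{"dp":[-0.005,-0.045,0],"rotation":[0,0.004,0],"fingers":1},{"dp":[-0.01,-0.09,0],"rotation":[0,0.004,0],"fingers":1},{"dp":[-0.015,-0.135,0],"rotation":[0,0.004,0],"fingers":1},{"dp":[-0.02,-0.176,0],"rotation":[0.001,0.0044,-0.001],"fingers":1},{"dp":[-0.02,-0.176,0],"rotation":[0.001,0.0044,-0.001],"fingers":1},{"dp":[-0.02,-0.176,0],"rotation":[0.001,0.0044,-0.001],"fingers":1},{"dp":[-0.02,-0.176,0],"rotation":[0.001,0.0044,-0.001],"fingers":1}]' 60
python3 - <<'E'
from h import *
np.set_printoptions(precision=4,suppress=True)
o=arm.observe(); h=np.load("home.npy");Rt=R.from_rotvec(o["ee_rot"]);Rh=R.from_rotvec(h[3:])
print(shift([*h[:2],.1925]), "rot",(Rt.inv()*Rh).as_rotvec())
s=arm.get_image("scene"); crop(s,290,90,410,240,5,"pics/s19.png")
p=o["position"];print("tip proj",(proj("scene",p+Rt.apply([0,0,.0925]))[0]-[290,90])*5+2)
E
```

```text
clock: 36.7
position: [0.6162, 0.1364, 0.2225]
ee_rot: [-2.419, 1.992, -0.001]
force: [-0.7, -0.6, -0.9]
width: 0.193
[ 0.0001 -0.001   0.03  ] rot [ 0.0011  0.0002 -0.0012]
tip proj [269.8428 498.4877]
```

View pics/s19.png

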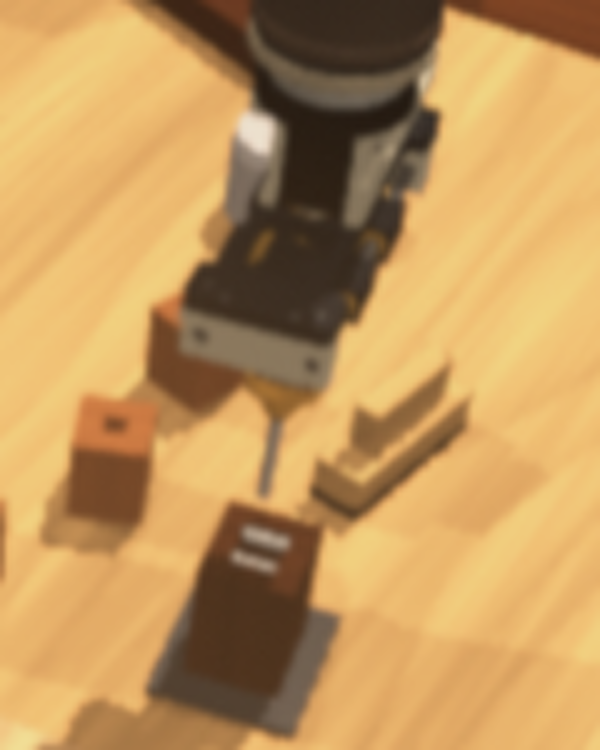

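The tip now sits about 2 mm to -x of where it was at first (264 vs 268 px): the gauge tilted slightly in the grip. I'll compensate with a small tilt and lower into the well with a force check.

```bash
python3 -m pendant '[{"dp":[0,-0.001,0],"rotation":[0.02,0,0],"fingers":1},{"dp":[0,-0.001,0],"rotation":[0.02,0,0],"fingers":1},{"dp":[0,-0.001,0.015],"rotation":[0.02,0,0],"fingers":1},{"dp":[0,-0.001,0.03],"rotation":[0.02,0,0],"fingers":1},{"dp":[0,-0.001,0.03],"rotation":[0.02,0,0],"fingers":1}]' 60
python3 - <<'E'
from h import *
np.set_printoptions(precision=4,suppress=True)
o=arm.observe(); h=np.load("home.npy");Rt=R.from_rotvec(o["ee_rot"])
print(o["position"]-h[:3],o["force"],Rt.as_matrix()[:,2])
s=arm.get_image("scene"); crop(s,310,140,380,230,8,"pics/s20.png")
E
```

```text
clock: 37.38
position: [0.6164, 0.1369, 0.1908]
ee_rot: [-2.409, 1.984, -0.018]
force: [-0.4, -0.0, -0.6]
width: 0.193
[-0.0011  0.0002  0.0882] [-0.3699 -0.0429 -0.5698] [ 0.0219  0.0086 -0.9997]
```

View pics/s20.png

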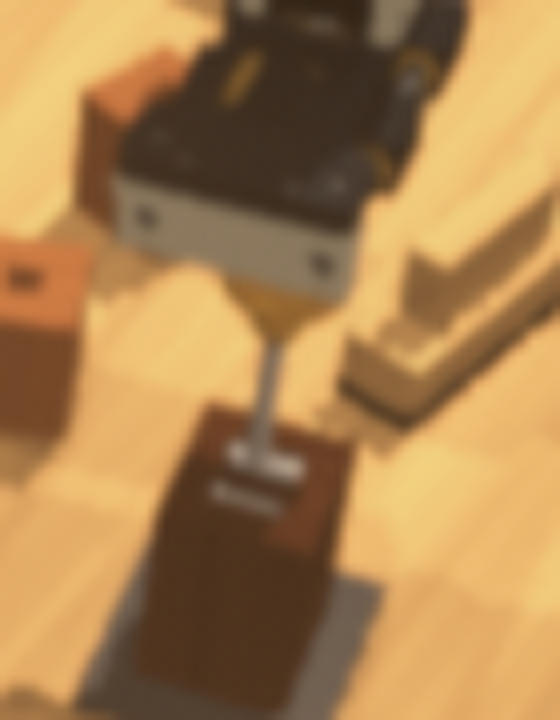

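```bash
python3 - <<'E'
from h import *
np.set_printoptions(precision=4,suppress=True)
h=np.load("home.npy"); print(shift([*h[:2],.16]),shift([*h[:2],.13]))
E
```

```text
[0.0004 0.0003 0.0317] [0.0005 0.0011 0.0617]
```

```bash
python3 -m pendant '[{"dp":[0,0,0.01],"rotation":[0,0,0],"fingers":1},{"dp":[0,0,0.02],"rotation":[0,0,0],"fingers":1},{"dp":[0.0004,0.0003,0.03],"rotation":[0,0,0],"fingers":1},{"dp":[0.0005,0.0006,0.04],"rotation":[0,0,0],"fingers":1},{"dp":[0.0005,0.001,0.05],"rotation":[0,0,0],"fingers":1},{"dp":[0.0005,0.0011,0.06],"rotation":[0,0,0],"fingers":1},{"dp":[0.0005,0.0011,0.06],"rotation":[0,0,0],"fingers":1}]' 60; python3 - <<'E'
from h import *
np.set_printoptions(precision=4,suppress=True)
o=arm.observe(); h=np.load("home.npy"); print(o["position"]-h[:3],o["force"])
print(shift([*h[:2],.118]),shift([*h[:2],.098]))
E
```

```text
clock: 38.3
position: [0.6169, 0.1366, 0.1308]
ee_rot: [-2.409, 1.984, -0.018]
force: [-0.5, -0.2, -0.8]
width: 0.191
[-0.0006 -0.0001  0.0283] [-0.4789 -0.1577 -0.7731]
[ 0.0001 -0.0003  0.0128] [0.0002 0.0002 0.0328]
```

```bash
python3 -m pendant '[{"dp":[0,0,0.006],"rotation":[0,0,0],"fingers":1},{"dp":[0,0,0.012],"rotation":[0,0,0],"fingers":1},{"dp":[0,0,0.015],"rotation":[0,0,0],"fingers":1},{"dp":[0,0,0.018],"rotation":[0,0,0],"fingers":1},{"dp":[0,0,0.02],"rotation":[0,0,0],"fingers":1},{"dp":[0,0,0.022],"rotation":[0,0,0],"fingers":1},{"dp":[0,0,0.025],"rotation":[0,0,0],"fingers":1},{"dp":[0,0,0.028],"rotation":[0,0,0],"fingers":1},{"dp":[0,0,0.028],"rotation":[0,0,0],"fingers":1}]' 60
```

```text
clock: 39.42
position: [0.617, 0.1367, 0.1023]
ee_rot: [-2.41, 1.985, -0.017]
force: [0.7, 0.3, -1.5]
width: 0.192
```

```bash
python3 -m pendant '[{"dp":[0,0,0.001],"rotation":[-0.01,0,0],"fingers":1},{"dp":[0,0,0.002],"rotation":[-0.02,0,0],"fingers":1},{"dp":[0,0,0.002],"rotation":[-0.02,0,0],"fingers":1}]' 60; python3 - <<'E'
from h import *
s=arm.get_image("scene"); crop(s,310,140,380,230,8,"pics/s21.png")
E
```

```text
clock: 39.8
position: [0.6172, 0.1368, 0.1023]
ee_rot: [-2.421, 1.994, 0.004]
force: [-8.9, -0.6, 22.2]
width: 0.195
```

View pics/s21.png

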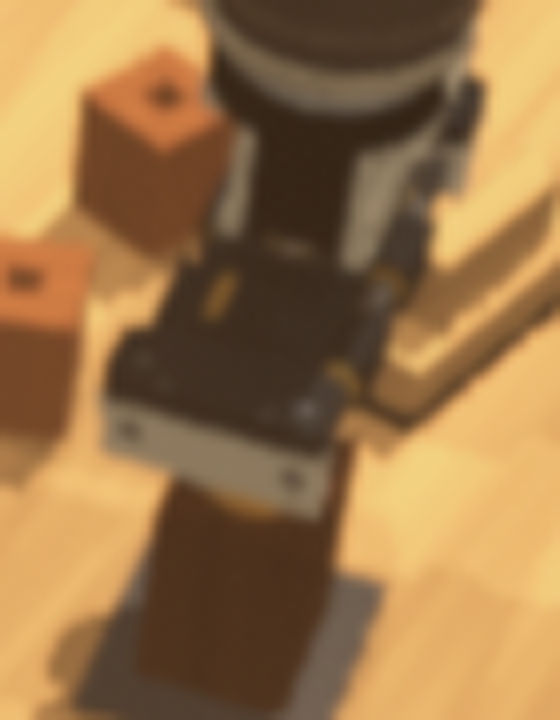

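The gauge bottoms at the same height as at the start (0.1023 vs 0.1025), stiff at 22 N, so it's fully home and the depth readings hold. Release.

```bash
python3 -m pendant '[{"dp":[0,0,0],"rotation":[0,0,0],"fingers":1},{"dp":[0,0,0],"rotation":[0,0,0],"fingers":0.3},{"dp":[0,0,0],"rotation":[0,0,0],"fingers":-0.3},{"dp":[0,0,0],"rotation":[0,0,0],"fingers":-0.5},{"dp":[0,0,0],"rotation":[0,0,0],"fingers":-0.5},{"dp":[0,0,-0.03],"rotation":[0,0,0],"fingers":-0.5},{"dp":[0,0,-0.07],"rotation":[0,0,0],"fingers":-0.5},{"dp":[0,0,-0.12],"rotation":[0,0,0],"fingers":-0.5},{"dp":[0,0,-0.12],"rotation":[0,0,0],"fingers":-0.5}]' 20
python3 - <<'E'
from h import *
s=arm.get_image("scene"); crop(s,290,110,410,230,6,"pics/s22.png");t=arm.get_image("top");crop(t,160,140,280,240,6,"pics/t22.png")
E
```

```text
clock: 40.98
position: [0.6193, 0.1358, 0.2263]
ee_rot: [-2.416, 1.991, -0.002]
force: [0.4, -0.2, -0.7]
width: 0.751
```

View pics/s22.png

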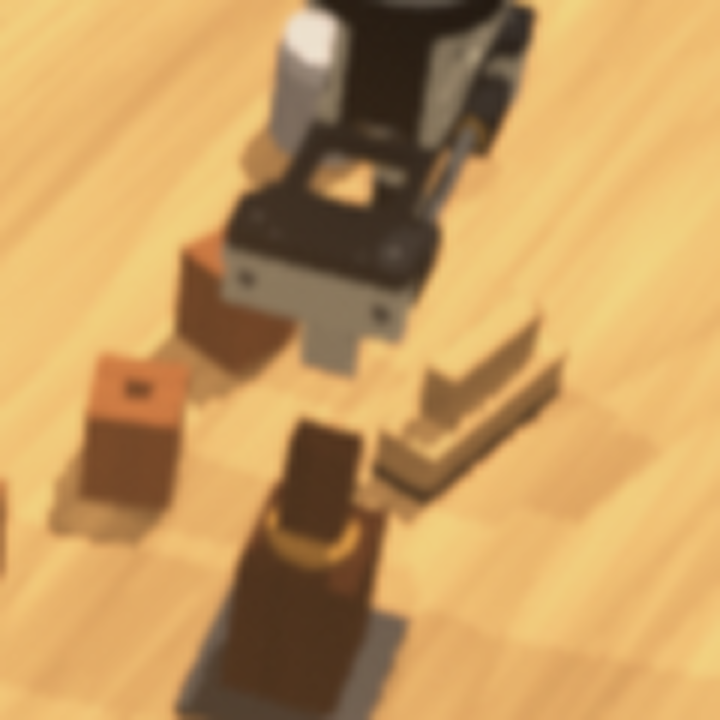

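View pics/t22.png

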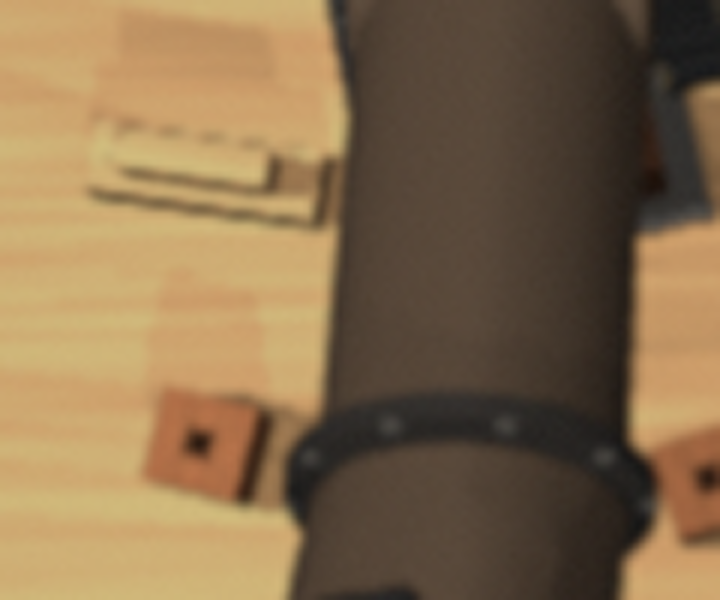

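The gauge is back home with its flange on the stand. Now block 1's yaw from its top corners (165,388), (268,402), (243,502), (145,478).

```bash
python3 - <<'E'
from h import *
np.set_printoptions(precision=4,suppress=True)
T=lambda x,y:ci(x,y,160,140,6)
f=np.array([plane("top",T(*p),.06) for p in[(165,388),(268,402),(243,502),(145,478)]]);print(f,f.mean(0))
for i in range(4):d=f[(i+1)%4]-f[i];print(np.degrees(np.arctan2(d[1],d[0]))%90,np.linalg.norm(d))
print(shift([.468,.335,.16]))
E
```

```text
[[0.4944 0.3471 0.06  ]
 [0.4864 0.2956 0.06  ]
 [0.4373 0.3084 0.06  ]
 [0.45   0.3572 0.06  ]] [0.467  0.3271 0.06  ]
81.18082873583256 0.05205598870715817
75.48790363368977 0.05077009426831533
75.40645340386112 0.05048916014031027
77.13597690471246 0.04555337234824623
[-0.2233  0.1082  0.0633]
```

```bash
python3 -m pendant '[{"dp":[-0.04,0.02,0],"rotation":[0,0,-0.15],"fingers":-1},{"dp":[-0.08,0.04,0],"rotation":[0,0,-0.32],"fingers":-1},{"dp":[-0.12,0.06,0],"rotation":[0,0,-0.5],"fingers":-1},{"dp":[-0.16,0.08,0],"rotation":[0,0,-0.68],"fingers":-1},{"dp":[-0.2,0.095,0.02],"rotation":[0,0,-0.86],"fingers":-1},{"dp":[-0.223,0.108,0.04],"rotation":[0,0,-1.02],"fingers":-1},{"dp":[-0.223,0.108,0.063],"rotation":[0,0,-1.152],"fingers":-1},{"dp":[-0.223,0.108,0.063],"rotation":[0,0,-1.152],"fingers":-1},{"dp":[-0.223,0.108,0.063],"rotation":[0,0,-1.152],"fingers":-1}]' 15
python3 - <<'E'
from h import *
np.set_printoptions(precision=4,suppress=True)
o=arm.observe();print(o["position"],R.from_rotvec(o["ee_rot"]).as_matrix()[:,0],shift([.468,.335,.035]))
s=arm.get_image("scene"); crop(s,270,70,390,190,6,"pics/s23.png")
E
```

```text
clock: 42.2
position: [0.4686, 0.3342, 0.1603]
ee_rot: [-3.115, 0.359, -0.001]
force: [-0.9, -0.2, 0.2]
width: 0.996
[0.4686 0.3342 0.1603] [ 0.9737 -0.2277  0.0002] [-0.0008  0.      0.1253]
```

View pics/s23.png

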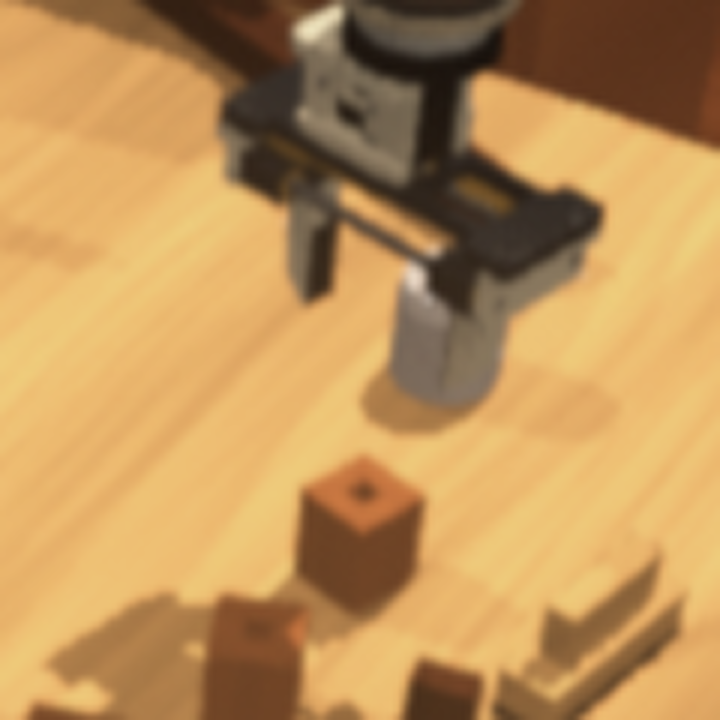

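```bash
python3 -m pendant '[{"dp":[0,0,0.04],"rotation":[0,0,0],"fingers":-1},{"dp":[0,0,0.08],"rotation":[0,0,0],"fingers":-1},{"dp":[-0.001,0,0.11],"rotation":[0,0,0],"fingers":-1},{"dp":[-0.001,0,0.125],"rotation":[0,0,0],"fingers":-1},{"dp":[-0.001,0,0.125],"rotation":[0,0,0],"fingers":-1},{"dp":[-0.001,0,0.125],"rotation":[0,0,0],"fingers":0},{"dp":[-0.001,0,0.125],"rotation":[0,0,0],"fingers":0.5},{"dp":[-0.001,0,0.125],"rotation":[0,0,0],"fingers":1},{"dp":[-0.001,0,0.125],"rotation":[0,0,0],"fingers":1},{"dp":[-0.001,0,0.125],"rotation":[0,0,0],"fingers":1},{"dp":[-0.001,0,0.125],"rotation":[0,0,0],"fingers":1}]' 15
python3 -m pendant '[{"dp":[0,0,0],"rotation":[0,0,0],"fingers":1},{"dp":[0,0,0],"rotation":[0,0,0],"fingers":1}]' 30
```

```text
clock: 43.62
position: [0.4682, 0.3354, 0.0359]
ee_rot: [-3.114, 0.358, -0.002]
force: [-0.9, -0.3, 3.0]
width: 0.526
clock: 43.88
position: [0.4682, 0.3354, 0.0359]
ee_rot: [-3.114, 0.359, -0.002]
force: [-1.4, -0.1, 1.9]
width: 0.522
```

```bash
python3 -m pendant '[{"dp":[0,0,-0.05],"rotation":[0,0,0],"fingers":1},{"dp":[0,0,-0.1],"rotation":[0,0,0],"fingers":1},{"dp":[0,0,-0.15],"rotation":[0,0,0],"fingers":1},{"dp":[0,0,-0.19],"rotation":[0,0,0],"fingers":1},{"dp":[0,0,-0.19],"rotation":[0,0,0],"fingers":1}]' 30
python3 - <<'E'
from h import *
np.set_printoptions(precision=4,suppress=True)
print(shift([.56,-.10,.11]))
s=arm.get_image("scene"); crop(s,270,70,390,190,6,"pics/s24.png")
E
```

```text
clock: 44.5
position: [0.4693, 0.3351, 0.2289]
ee_rot: [-3.11, 0.358, -0.008]
force: [-0.2, -1.0, -1.9]
width: 0.519
[0.1868 0.4045 0.115 ]
```

View pics/s24.png

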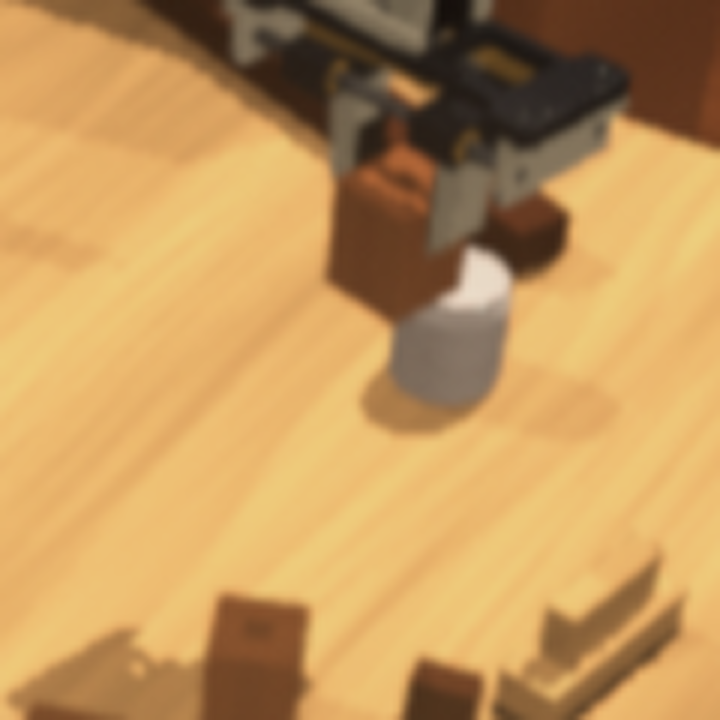

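Block 1 is held upright. I'll carry it high to the board.

```bash
python3 -m pendant '[{"dp":[0.02,0.045,0],"rotation":[0,0,0],"fingers":1},{"dp":[0.04,0.09,0],"rotation":[0,0,0],"fingers":1},{"dp":[0.06,0.135,0],"rotation":[0,0,0],"fingers":1},{"dp":[0.08,0.18,0],"rotation":[0,0,0],"fingers":1},{"dp":[0.105,0.225,0],"rotation":[0,0,0],"fingers":1},{"dp":[0.125,0.27,0],"rotation":[0,0,0],"fingers":1},{"dp":[0.145,0.315,0],"rotation":[0,0,0],"fingers":1},{"dp":[0.165,0.36,0],"rotation":[0,0,0],"fingers":1},{"dp":[0.187,0.404,0],"rotation":[0,0,0],"fingers":1},{"dp":[0.187,0.404,0.05],"rotation":[0,0,0],"fingers":1},{"dp":[0.187,0.404,0.1],"rotation":[0,0,0],"fingers":1},{"dp":[0.187,0.404,0.115],"rotation":[0,0,0],"fingers":1},{"dp":[0.187,0.404,0.115],"rotation":[0,0,0],"fingers":1},{"dp":[0.187,0.404,0.115],"rotation":[0,0,0],"fingers":1}]' 30
python3 - <<'E'
from h import *
np.set_printoptions(precision=4,suppress=True)
o=arm.observe();print(o["position"],R.from_rotvec(o["ee_rot"]).as_matrix()[:,2],shift([.56,-.10,.066]))
s=arm.get_image("scene"); crop(s,180,180,340,320,4,"pics/s25.png")
E
```

```text
clock: 46.3
position: [0.56, -0.1006, 0.1101]
ee_rot: [-3.113, 0.358, -0.008]
force: [0.3, 0.4, -0.8]
width: 0.525
[ 0.56   -0.1006  0.1101] [ 0.006   0.0078 -1.    ] [-0.0004 -0.0002  0.0441]
```

View pics/s25.png

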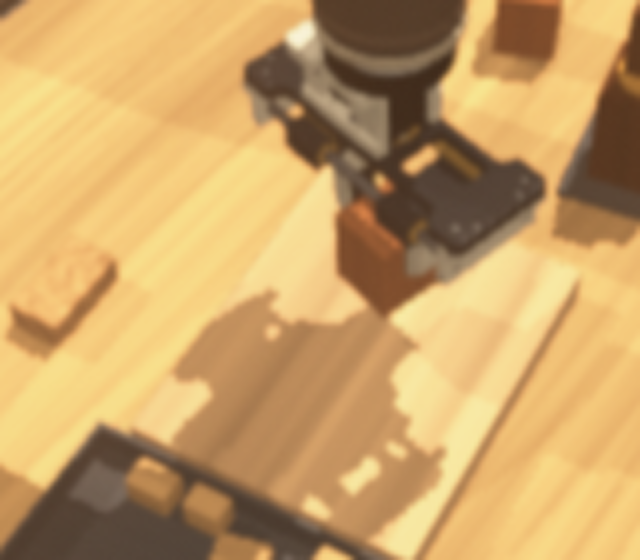

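```bash
python3 -m pendant '[{"dp":[0,0,0.02],"rotation":[0,0,0],"fingers":1},{"dp":[0,0,0.035],"rotation":[0,0,0],"fingers":1},{"dp":[0,0,0.041],"rotation":[0,0,0],"fingers":1},{"dp":[0,0,0.044],"rotation":[0,0,0],"fingers":1},{"dp":[0,0,0.044],"rotation":[0,0,0],"fingers":1}]' 30
```

```text
clock: 46.98
position: [0.5606, -0.1003, 0.0664]
ee_rot: [-3.112, 0.358, -0.009]
force: [-0.9, -0.6, -0.8]
width: 0.522
```

```bash
python3 -m pendant '[{"dp":[0,0,0.001],"rotation":[0,0,0],"fingers":1},{"dp":[0,0,0.0015],"rotation":[0,0,0],"fingers":1},{"dp":[0,0,0.0015],"rotation":[0,0,0],"fingers":1}]' 30
```

```text
clock: 47.35
position: [0.561, -0.1003, 0.066]
ee_rot: [-3.112, 0.358, -0.011]
force: [-1.8, 0.7, 8.0]
width: 0.522
```

```bash
python3 -m pendant '[{"dp":[0,0,0],"rotation":[0,0,0],"fingers":0},{"dp":[0,0,0],"rotation":[0,0,0],"fingers":-0.5},{"dp":[0,0,0],"rotation":[0,0,0],"fingers":-1},{"dp":[0,0,0],"rotation":[0,0,0],"fingers":-1},{"dp":[0,0,0],"rotation":[0,0,0],"fingers":-1},{"dp":[0,0,-0.04],"rotation":[0,0,0],"fingers":-1},{"dp":[0,0,-0.09],"rotation":[0,0,0],"fingers":-1},{"dp":[0,0,-0.15],"rotation":[0,0,0],"fingers":-1},{"dp":[-0.05,0,-0.2],"rotation":[0,0,0],"fingers":-1},{"dp":[-0.1,0,-0.22],"rotation":[0,0,0],"fingers":-1},{"dp":[-0.15,0,-0.24],"rotation":[0,0,0],"fingers":-1},{"dp":[-0.18,0,-0.25],"rotation":[0,0,0],"fingers":-1},{"dp":[-0.18,0,-0.25],"rotation":[0,0,0],"fingers":-1},{"dp":[-0.18,0,-0.25],"rotation":[0,0,0],"fingers":-1}]' 30
python3 - <<'E'
from h import *
cv2.imwrite("pics/scene26.png",arm.get_image("scene"));cv2.imwrite("pics/top26.png",arm.get_image("top"))
E
```

```text
clock: 49.1
position: [0.3842, -0.0616, 0.3149]
ee_rot: [-3.112, 0.358, -0.012]
force: [0.1, -0.3, -0.2]
width: 1.004
```

View pics/scene26.png

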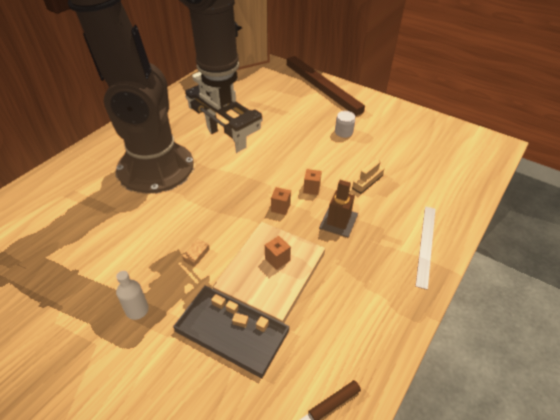

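View pics/top26.png

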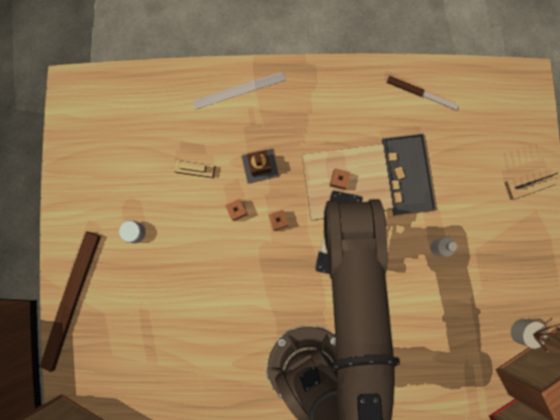

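```bash
python3 - <<'E'
from h import *
a=cv2.imread("pics/scene0.png")[160:240,300:390];b=cv2.imread("pics/scene26.png")[160:240,300:390]
cv2.imwrite("pics/cmp.png",cv2.resize(np.hstack([a,b]),None,fx=4,fy=4,interpolation=cv2.INTER_CUBIC))
E
```

```text
(no output)
```

View pics/cmp.png

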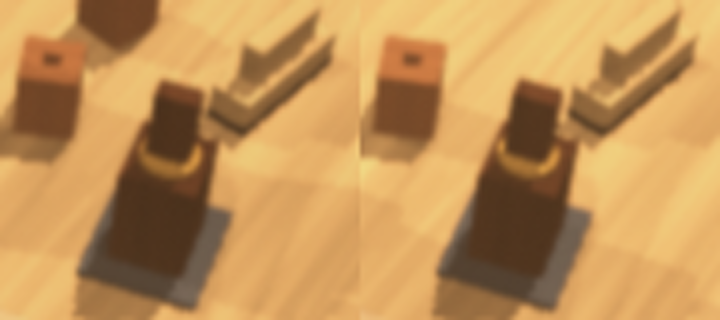

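The comparison (left at the start, right now) shows the gauge in the same place in its clip, flange down at (170,160) and (530,160). The scraper stands upright. Signing off.

```bash
python3 -c "
from cell import arm
print(arm.sign_off())"
```

```text
the job is handed in; nothing more can be done
None
```

The job is done and handed in at about 49 s of the 210 s. My last checks show no failures, though `sign_off()` reports no verdict.

- **Offcuts:** I swept all four (one of the five was absent) into the tray in two passes with the scraper. The last pictures show four in the tray and none on the board. The scraper stands upright at its old place.
- **Depths:** I gauged the blocks left to right, each with clear floor contact (14–37 N).

| Block | Depth read | Where it is now |
|---|---|---|
| block_1 | about 41 mm | upright on the board |
| block_2 | about 29.4 mm | on the bench |
| block_3 | about 23.4 mm | on the bench |

  block_2 is under 30 mm, so I left it on the bench; it falls in the 28–32 mm band where either place is allowed.
- **Gauge:** It tilted about 2 mm at the tip in the grip after block_3. I corrected this before pressing it in. It bottomed at the starting height (tool height 0.1023 vs 0.1025 m) and looks the same as at the start.
- **Bystanders:** The glue bottle, tin and sanding block stand in the same place in the pictures. I did not measure them.
- **Disagreement:** The two cameras differed by about 4–5 mm in y, so I worked from displacements relative to the gripped gauge, where they agreed to about 1 mm.

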